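# Set up printing blocks and ring light for a photograph

### The job

Get the printing blocks ready to be photographed: lay every block that is on the desk flat on the white board, wholly on it, side by side and with its grey cut face up, turning over those that lie face down. Swivel and tilt the ring light so that its centre line points at the middle of the board. When all that is set, press the light's switch right down and let it go; leave the roller, the ink jar and the pencil case where they are.

Things in the scene. Friction and masses are not known exactly. Their poses are not given: they have to be found in the camera images.
- block_a_mid (a point): Block with five bars: a plywood-backed lino printing block, 64 x 50 x 20 mm (its own x, y, z), about 50 g. The point is its centre, half-way up. Its own +z points out of the grey lino face with the dark cut motif (face up = +z up, face down = +z down, bare plywood showing). If present, it starts face down on the desk. Some of the four blocks are absent from a run.
- block_b_mid (a point): Block with a round disc: a plywood-backed lino printing block, 64 x 50 x 20 mm (its own x, y, z), about 50 g. The point is its centre, half-way up. Its own +z points out of the grey lino face with the dark cut motif (face up = +z up, face down = +z down, bare plywood showing). If present, it starts face down on the desk. Some of the four blocks are absent from a run.
- block_c_mid (a point): Block with a cross: a plywood-backed lino printing block, 64 x 50 x 20 mm (its own x, y, z), about 50 g. The point is its centre, half-way up. Its own +z points out of the grey lino face with the dark cut motif (face up = +z up, face down = +z down, bare plywood showing). If present, it starts face down on the desk. Some of the four blocks are absent from a run.
- block_d_mid (a point): Block with six dots: a plywood-backed lino printing block, 64 x 50 x 20 mm (its own x, y, z), about 50 g. The point is its centre, half-way up. Its own +z points out of the grey lino face with the dark cut motif (face up = +z up, face down = +z down, bare plywood showing). If present, it starts face up on the desk. Some of the four blocks are absent from a run.
- board_middle (a point): Middle of the top of the white photo board, a card 180 mm (its x) by 300 mm (its y), 3 mm thick, fixed flat on the desk; the point lies 3 mm above the desk; +z up.
- light: Foot of the black ring light, a disc of 150 mm diameter, 16 mm thick, fixed on the desk; the origin is at its underside on the swivel axis (vertical). A 20 mm post rises from it to a U-shaped yoke (196 mm wide, 216 mm over its pivot knobs, its bottom 100 mm and its arms up to 204 mm above the desk) that carries the ring between its arms. +x is the way the light faces when the swivel reads 0.
- light_swivel (a joint): Swivel of yoke and ring about the vertical axis through the foot, rad; 0 = faces the foot's +x, positive = anticlockwise seen from above, range -1.7 to 1.7. A friction joint (about 0.1 N m), stays where it is left.
- light_tilt (a joint): Tilt of the ring in the yoke about the horizontal axis through the ring's centre, 200 mm above the desk on the swivel axis, rad; 0 = ring upright, centre line level; positive = centre line dips below level by that angle (top of the ring goes forward), range -0.4 to 1.2. A friction joint (about 0.14 N m), stays where it is left.
- head_middle (a point): Centre of the ring, on both the tilt and the swivel axis, 200 mm above the desk. Its frame turns with the ring: +x is the centre line, along which the white lit face looks; +y along the tilt axis; +z towards the grip bar. The ring is 150 mm across outside, 100 mm inside, 20 mm thick.
- head_bar (a point): Middle of the light's grip bar, a rubber round bar 12 mm thick and 70 mm long along the tilt axis (its y), on a 10 mm thick stem at the top of the ring, 115 mm from the ring's centre (40 mm clear of the rim). Same axes as the ring. Pinch it from above; it can turn between the fingers.
- switch (a joint): Travel of the light's switch button, m: 0 = up, 0.006 = fully down; springs back (4 N when fully down).
- switch_top (a point): Middle of the top of the round grey push button, 28 mm across, pressed straight down, on a small black pod fixed to the desk.
- roller: Bystander: an ink roller with a wooden handle, about 150 mm long, 34 mm high; origin at its underside. Leave alone.
- ink: Bystander: an ink jar, 52 mm across, 62 mm high; origin at its underside. Leave alone.
- pencil_case: Bystander: a yellow pencil case 70 x 200 x 30 mm; origin at its underside. Leave alone.
Mind the look-alikes: they are no part of the job. Leave any blue look-alike of the part that bears block_b_mid alone. Leave any orange look-alike of the part that bears block_c_mid alone.

How it is judged:
By the outcome, as a careful person would: the job done as asked, in the order asked, and still so for the second after the job is handed in, with the robot touching nothing.
Of block_a, block_b, block_c, block_d only 3 to 4 are there at a start; the rules pass over those that are not, and their reading is None.
At some moment in a run one of block_a, block_b, block_c, block_d may be knocked a few centimetres aside while the robot is not near it.
Once in a run the grip may slacken for a moment while it holds something.
It also fails if it takes over 210 s, if anything falls off the work surface, if the arm or the gripper's body presses on something with over 40 N, if the wrist force passes 120 N, or if a joint passes its speed limit or range.

### The arm

A 6-joint arm with a two-finger parallel gripper is mounted at the origin on the work surface. World frame = base frame: x ahead of the robot, y to its left, z up, the work surface at z = 0. Lengths are in m, angles in rad, forces in N, time in s.
With the tool pointing down it reaches from about 0.4 to 0.825 m from the base axis. Payload 7 kg.
Tool frame: the origin (TCP) lies on the centre line of the jaws, within the pads' length; the fingertips stand 22 mm ahead of it and the grasp point (between the pads) lies 3 mm ahead of it; z points along the fingers, y is the line along which they close (so a half turn about z gives the same grasp; the last joint's range is limited). The gripper opens to 88 mm and grips with 3 to 60 N. Pads are 19 mm wide; open, the fingers measure 130 mm over their backs; the gripper's body (78 mm by 193 mm) begins 47 mm behind the grasp point.
Start: joints at [1.423, 0.359, 0.012, 0, -1.224, -0.288], TCP at [0.285, 0.612, 0.249] pointing down, gripper open.
Joint ranges: [-3.07, 3.07], [-1.43, 2.12], [-1.02, 1.25], [-3.03, 1.67], [-3.05, -0], [-3.03, 3.03]. Speed limits (rad/s): [2.39, 2.39, 3.01, 3.14, 3.14, 3.14].

### API

Orientations are given as [roll, pitch, yaw] about the fixed x, y, z axes, in that order (R = Rz(yaw) Ry(pitch) Rx(roll)).
In Python, from station import monitor, viewer, order gives the robot as it stands. The module is installed in compiled form; this text tells all that it offers.
- The arm moves only by the tool servo_tool, never from a script. Its argument "targets" is a list of rows, each an object with "angular": the turn, a rotation vector about the tool's x, y, z in degrees, a list of three; "xyz": the shift along the tool's x, y, z in cm, a list of three; "claw": the finger opening in cm, from 0 to 8.76. A call has 1 to 20 rows; each row shifts and turns the commanded pose from where the row before left it, along the tool's axes as they then stand; what a row does not reach is not made up. A row lasts 1/10 s, in which the tool goes at most 50 mm and 8.59 degrees, less where a joint would pass 70% of its speed; a pose out of reach is approached as far as the arm can. A call is refused whole if a number of a shift passes 5 or a number of a turn 8.59, either way. A call with a gripper value outside its range is refused whole. The fingers move at their own pace and stop on an object; "force" is the grip in N (left out, the last holds). Time passes only in rows, so rows that do not move let the fingers close. It gives the time, the measured TCP pose, the force, the opening and the grip force at its end, in the units of the state.
- monitor.get_state(): the state, without advancing time (a new reading comes with each control period).
- viewer.grab_frame(name): name is "scene" or "top"; returns a dict with "color" (384x512x3 uint8, blue, green, red), "fovy" (degrees; the focal length in pixels is half the picture's height over the tangent of half this angle, whatever the lens; pixels are square), "cx", "cy" (the principal point, pixels), "k1" (the pictures are not rectified: a ray, as slopes to the right and down, at radius r is drawn at 1 + k1 r^2 times it, then the intrinsics apply), "R" (3x3) and "t" (3): a world point X has camera coordinates R X + t. Camera axes: x right, y down, z forward; pixel columns grow to the right and rows downward; lengths in m; the calibration is good to about 2 mm. A picture is of the moment at which its call begins. There is no depth.
- order.job_done(): hands the job in; it is judged then, once.
The state is a dict: "t": time; "q": joint angles; "qd": joint speeds; "joint_efforts": joint torques, N m; "eef_pos": TCP position; "ee_rot": TCP orientation; "force": force on the tool from outside, world axes, zero at the start; "moment": the same for the moment, N m; "width": finger opening in m; "gripper_force": force on a finger pad.
Only numpy, scipy, OpenCV 4.12 (cv2) and the standard library are available. Lean on these libraries where they do the work, as an engineer would, in place of code of your own. Each camera call takes 0.05 s, during which the arm holds its last target. There are 200 camera calls.

## Working session

There is one attempt and no reset: what is moved stays moved. The work goes in short steps, Python scripts to look and compute and a tool call to move; the robot and the scene stay as the last step left them, time stands still between calls to the robot, and variables do not carry over. Pictures are saved under pics/ and viewed, at most 14 in all, crops included, and the job is handed in when it is done.

Besides the shell and the picture viewer there is one more tool, called after "Request:" by a JSON object that holds its "name" and its "arguments", one argument or row to a line. servo_tool: Moves the arm, as the interface text tells. Its arguments: {"type":"object","properties":{"targets":{"type":"array"},"force":{"type":"number"}},"required":["targets"]}

```bash
mkdir -p pics; cat > h.py <<'E'
import numpy as np, cv2
from station import monitor, viewer, order
from scipy.spatial.transform import Rotation as Rn
def K(f):
    fl=192/np.tan(np.radians(f["fovy"])/2); return np.array([[fl,0,f["cx"]],[0,fl,f["cy"]],[0,0,1.]])
def grab(n,name=None):
    f=viewer.grab_frame(n); 
    if name: cv2.imwrite(f"pics/{name}.png",f["color"])
    f["R"]=np.array(f["R"]);f["t"]=np.array(f["t"]);return f
def dist(f): return np.array([f["k1"],0,0,0,0.])
def ray(f,uv):
    p=cv2.undistortPoints(np.array(uv,float).reshape(-1,1,2),K(f),dist(f)).reshape(-1,2)
    d=np.c_[p,np.ones(len(p))]@f["R"]; return -f["R"].T@f["t"],d
def onz(f,uv,z):
    c,d=ray(f,uv); return c+d*((z-c[2])/d[:,2])[:,None]
def proj(f,X):
    return cv2.projectPoints(np.array(X,float).reshape(-1,1,3),cv2.Rodrigues(f["R"])[0],f["t"],K(f),dist(f))[0].reshape(-1,2)
E
python3 - <<'E'
from h import *
s=monitor.get_state();print(s)
for n in("scene","top"):
    f=grab(n,n+"0");print(n,f["fovy"],f["cx"],f["cy"],f["k1"],-f["R"].T@f["t"],f["R"][2])
    cv2.imwrite(f"pics/{n}0b.png",cv2.resize(f["color"],(800,600),interpolation=cv2.INTER_CUBIC))
E
```

```text
{'t': 0.0, 'q': array([ 1.42306586e+00,  3.59367311e-01,  1.10693186e-02, -3.48234133e-04,
       -1.22412407e+00, -2.88111648e-01]), 'qd': array([-9.66722576e-04, -3.31334275e-05,  9.43543610e-04,  3.40436114e-04,
       -1.25276120e-03,  6.57804998e-04]), 'joint_efforts': array([-3.92526545e-04, -5.82717705e+01,  2.93058264e+01,  6.99741304e+00,
        6.99909084e-03, -1.47222440e-04]), 'eef_pos': array([0.28479059, 0.6114744 , 0.24764023]), 'ee_rot': array([ 3.13994090e+00, -1.48113860e-04, -4.35960577e-01]), 'force': array([ 0.19294411, -0.54856537, -0.50821547]), 'moment': array([0.03259335, 0.00658833, 0.02093929]), 'gripper_force': 0.0, 'width': 0.08751006364108019}
scene 46.791039039443135 254.63443999580045 183.98396681282196 -0.011204073652024167 [1.73906755 0.69814642 1.15109908] [-0.71984936 -0.38505927 -0.57753463]
top 52.224944363588214 253.05567485328618 194.29014399593203 -0.003490649642966398 [0.50612045 0.09348502 1.33778868] [ 0.05501255 -0.03145751 -0.99799   ]
```

View pics/top0b.png

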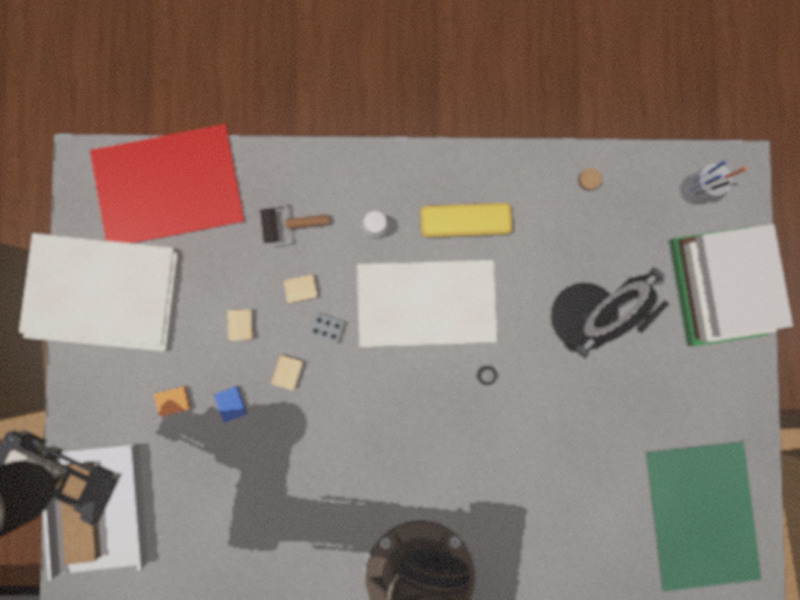

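View pics/scene0b.png

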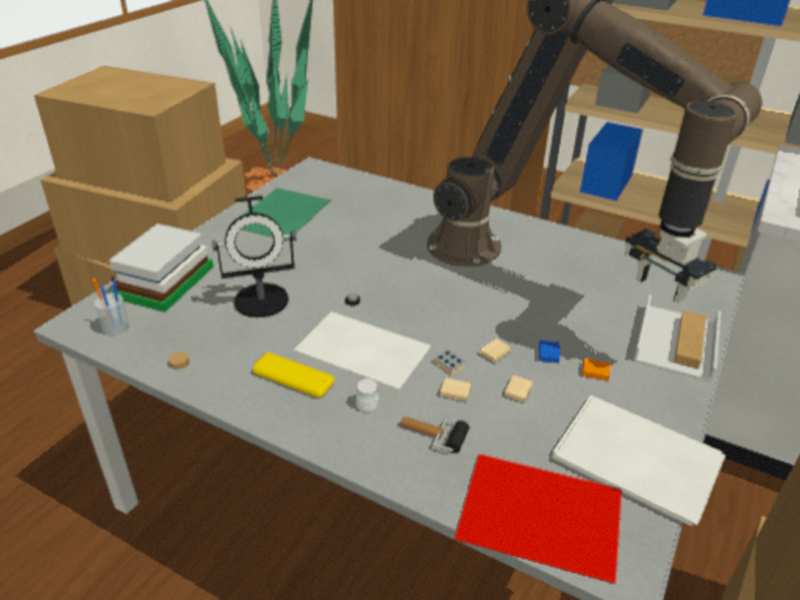

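The top picture (800x600) shows three plywood blocks lying face down at (300,288), (240,324) and (288,372). The six-dot block is face up at (328,327). Possible mix-ups are the blue block (230,403), the orange block (172,401), the wooden disc (590,180) and the wooden piece in the tray (80,500). I choose the three plywood blocks and the dots block. The board is at (427,304), the light foot at about (583,317) and the switch at (487,375). Next I measure, with a close crop to check.

```bash
cat >> h.py <<'E'
def ortho(f,z,x0,x1,y0,y1,ppm=1000):
    # up=+x, left=+y ; pixel (i row, j col): x=x1-i/ppm, y=y1-j/ppm
    H=int((x1-x0)*ppm);W=int((y1-y0)*ppm)
    j,i=np.meshgrid(np.arange(W),np.arange(H))
    X=np.stack([x1-i/ppm,y1-j/ppm,np.full(i.shape,z)],-1).reshape(-1,3)
    p=proj(f,X).reshape(H,W,2).astype(np.float32)
    return cv2.remap(f["color"],p[...,0],p[...,1],cv2.INTER_CUBIC)
def blobs(f,z,lo,hi,box,amin=800,amax=1e9):
    im=ortho(f,z,*box);m=cv2.inRange(cv2.cvtColor(im,cv2.COLOR_BGR2HSV),np.array(lo),np.array(hi))
    m=cv2.morphologyEx(m,cv2.MORPH_OPEN,np.ones((5,5)))
    out=[]
    for c in cv2.findContours(m,cv2.RETR_EXTERNAL,cv2.CHAIN_APPROX_NONE)[0]:
        if not amin<cv2.contourArea(c)<amax: continue
        (u,v),(w,h),a=cv2.minAreaRect(c)
        pt=cv2.boxPoints(((u,v),(w,h),a)); P=np.c_[box[1]-pt[:,1]/1000,box[3]-pt[:,0]/1000]
        e=P[1]-P[0];g=P[2]-P[1]; L=e if np.hypot(*e)>np.hypot(*g) else g
        yaw=np.degrees(np.arctan2(L[1],L[0])); yaw=(yaw+90)%180-90
        out.append((round(box[1]-v/1000,4),round(box[3]-u/1000,4),round(max(w,h)),round(min(w,h)),round(yaw,1)))
    return out
PLY=((12,50,120),(30,140,255))
E
python3 - <<'E'
from h import *
f=grab("top");box=(0.3,0.75,-0.5,0.6)
print("ply",blobs(f,.02,*PLY,box))
print("board",blobs(f,.003,(0,0,200),(180,60,255),box,20000))
print("case",blobs(f,.03,(22,150,100),(35,255,255),box))
im=ortho(f,.02,0.3,0.75,0,.5,1600);cv2.imwrite("pics/crop1.png",im)
hs=cv2.cvtColor(f["color"],cv2.COLOR_BGR2HSV)
for u,v in((300,288),(240,324),(288,372),(430,304),(380,304),(328,320),(280,250)):print(hs[int(v*.64),int(u*.64)])
print("sw",onz(f,[[487*.64,375*.64]],.02),"foot c",onz(f,[[583*.64,317*.64]],.016))
g=grab("scene");print("sw2",onz(g,[[352*.64,299*.64]],.02), onz(g,[[260*.64,298*.64]],.016))
E
```

```text
ply [(0.3751, 0.5287, 70, 53, np.float32(-81.3)), (0.4331, 0.2841, 66, 53, np.float32(-17.2)), (0.5345, 0.3844, 63, 52, np.float32(3.3)), (0.6121, 0.2569, 66, 51, np.float32(-77.7)), (0.7365, -0.1025, 203, 27, np.float32(-90.0))]
board [(0.5821, -0.0163, 297, 177, np.float32(-88.2))]
case []
[ 19  64 210]
[ 19  63 209]
[ 20  63 209]
[ 20  11 213]
[ 19  13 212]
[105   4 135]
[  6   8 155]
sw [[ 0.42467832 -0.1451858   0.02      ]] foot c [[ 0.54962137 -0.35788737  0.016     ]]
sw2 [[ 0.44121936 -0.13852014  0.02      ]] [[ 0.56057489 -0.36282261  0.016     ]]
```

View pics/crop1.png

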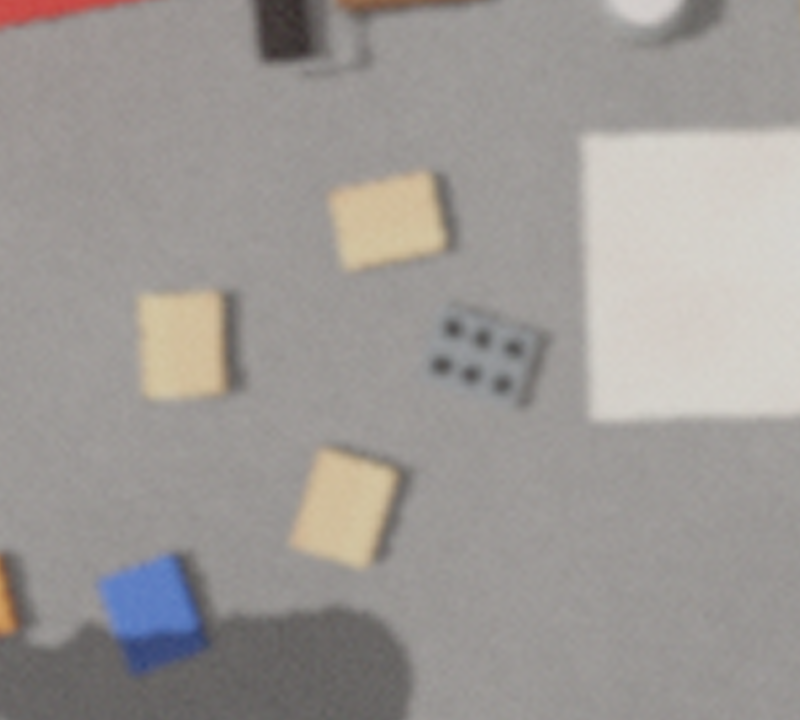

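```bash
cat >> h.py <<'E'
def Rdown(yawdeg,tilt=0): # tilt: about tool y after
    return Rn.from_euler('z',yawdeg,degrees=True)*Rn.from_euler('x',180,degrees=True)*Rn.from_euler('y',tilt,degrees=True)
def cur():
    s=monitor.get_state(); return np.array(s["eef_pos"]),Rn.from_euler('xyz',s["ee_rot"])
def plan(wps,start=None,v=4.5,w=8.4):
    p,R=start or cur()
    for q,Q in wps:
        q=np.array(q,float); dl=R.inv().apply(q-p)*100; rv=(R.inv()*Q).as_rotvec(degrees=True)
        n=max(1,int(np.ceil(np.abs(dl).max()/v)),int(np.ceil(np.linalg.norm(rv)/w)))
        if np.linalg.norm(rv)<1: print(n,"x xyz",np.round(dl/n,2),"ang",np.round(rv/n,2))
        else: # constant world velocity: list rows
            for k in range(n):
                a=R*Rn.from_rotvec(np.radians(rv)*k/n); print("row",np.round(a.inv().apply((q-p)/n)*100,2),"ang",np.round(rv/n,2))
        p,R=q,Q
E
python3 - <<'E'
from h import *
print(viewer is None)
plan([((.528,.196,.12),Rdown(-15)),((.528,.196,.026),Rdown(-15)),((.528,.196,.12),Rdown(-15)),((.582-.003,-.121,.12),Rdown(-88.2)),((.579,-.121,.030),Rdown(-88.2))])
E
```

```text
False
row [4.4  3.04 1.43] ang [ 0.01 -0.   -1.11]
row [4.34 3.13 1.43] ang [ 0.01 -0.   -1.11]
row [4.28 3.21 1.42] ang [ 0.01 -0.   -1.11]
row [4.21 3.3  1.42] ang [ 0.01 -0.   -1.11]
row [4.15 3.38 1.42] ang [ 0.01 -0.   -1.11]
row [4.08 3.46 1.42] ang [ 0.01 -0.   -1.11]
row [4.02 3.53 1.42] ang [ 0.01 -0.   -1.11]
row [3.95 3.61 1.42] ang [ 0.01 -0.   -1.11]
row [3.88 3.69 1.42] ang [ 0.01 -0.   -1.11]
3 x xyz [ 0.   -0.    3.13] ang [0. 0. 0.]
3 x xyz [-0.    0.   -3.13] ang [0. 0. 0.]
row [1.46 3.26 0.  ] ang [ 0.   -0.    8.13]
row [1.9  3.02 0.  ] ang [ 0.   -0.    8.13]
row [2.31 2.72 0.  ] ang [ 0.   -0.    8.13]
row [2.67 2.36 0.  ] ang [ 0.   -0.    8.13]
row [2.98 1.96 0.  ] ang [ 0.   -0.    8.13]
row [3.23 1.52 0.  ] ang [ 0.   -0.    8.13]
row [3.41 1.05 0.  ] ang [ 0.   -0.    8.13]
row [3.52 0.55 0.  ] ang [ 0.   -0.    8.13]
row [3.57 0.05 0.  ] ang [ 0.   -0.    8.13]
2 x xyz [ 0.  -0.   4.5] ang [0. 0. 0.]
```

```bash
cat >> h.py <<'E'
def plan(wps,start=None,v=4.6,w=8.4):
    p,R=start or cur()
    for q,Q in wps:
        q=np.array(q,float); rv=(R.inv()*Q).as_rotvec(degrees=True); nr=int(np.ceil(np.linalg.norm(rv)/w)) if np.linalg.norm(rv)>.3 else 0
        dl=Q.inv().apply(q-p)*100; n=int(np.ceil(np.linalg.norm(dl)/v))
        print((f"{nr} x ang {np.round(rv/nr,2)}; " if nr else "")+(f"{n} x xyz {np.round(dl/n,2)}" if n else ""))
        p,R=q,Q
E
python3 - <<'E'
from h import *
plan([((.528,.196,.12),Rdown(-15)),((.528,.196,.026),Rdown(-15))])
E
```

```text
2 x ang [ 0.03 -0.   -4.99]; 11 x xyz [3.11 3.08 1.16]
3 x xyz [ 0.   -0.    3.13]
```

Request:
{"name": "servo_tool", "arguments": {
  "targets": [
    {"angular":[0,0,-5],"xyz":[0,0,0],"claw":8.7},
    {"angular":[0,0,-5],"xyz":[0,0,0],"claw":8.7},
    {"angular":[0,0,0],"xyz":[3.11,3.08,1.16],"claw":8.7},
    {"angular":[0,0,0],"xyz":[3.11,3.08,1.16],"claw":8.7},
    {"angular":[0,0,0],"xyz":[3.11,3.08,1.16],"claw":8.7},
    {"angular":[0,0,0],"xyz":[3.11,3.08,1.16],"claw":8.7},
    {"angular":[0,0,0],"xyz":[3.11,3.08,1.16],"claw":8.7},
    {"angular":[0,0,0],"xyz":[3.11,3.08,1.16],"claw":8.7},
    {"angular":[0,0,0],"xyz":[3.11,3.08,1.16],"claw":8.7},
    {"angular":[0,0,0],"xyz":[3.11,3.08,1.16],"claw":8.7},
    {"angular":[0,0,0],"xyz":[3.11,3.08,1.16],"claw":8.7},
    {"angular":[0,0,0],"xyz":[3.11,3.08,1.16],"claw":8.7},
    {"angular":[0,0,0],"xyz":[3.11,3.08,1.16],"claw":8.7},
    {"angular":[0,0,0],"xyz":[0,0,0],"claw":8.7},
    {"angular":[0,0,0],"xyz":[0,0,0],"claw":8.7}
  ],
  "force": 20
}}

```text
t: 1.7
eef_pos: [0.5282, 0.195, 0.1205]
ee_rot: [3.141, 0.001, -0.264]
force: [-0.5, 0.6, 0.3]
width: 0.0871
gripper_force: 0.0
```

Request:
{"name": "servo_tool", "arguments": {
  "targets": [
    {"angular":[0,0,0],"xyz":[0,0.1,3.15],"claw":8.7},
    {"angular":[0,0,0],"xyz":[0,0,3.15],"claw":8.7},
    {"angular":[0,0,0],"xyz":[0,0,3.15],"claw":8.7},
    {"angular":[0,0,0],"xyz":[0,0,0],"claw":8.7},
    {"angular":[0,0,0],"xyz":[0,0,0],"claw":5.5},
    {"angular":[0,0,0],"xyz":[0,0,0],"claw":5.5},
    {"angular":[0,0,0],"xyz":[0,0,0],"claw":5.5},
    {"angular":[0,0,0],"xyz":[0,0,0],"claw":5.5},
    {"angular":[0,0,0],"xyz":[0,0,0],"claw":5.5},
    {"angular":[0,0,0],"xyz":[0,0,-3],"claw":5.5},
    {"angular":[0,0,0],"xyz":[0,0,-3],"claw":5.5},
    {"angular":[0,0,0],"xyz":[0,0,-3],"claw":5.5},
    {"angular":[0,0,0],"xyz":[0,0,0],"claw":5.5}
  ]
}}

```text
t: 3.0
eef_pos: [0.5298, 0.1965, 0.1211]
ee_rot: [-3.136, -0.005, -0.261]
force: [0.7, 0.2, -0.3]
width: 0.0637
gripper_force: 19.9
```

```bash
python3 - <<'E'
from h import *
plan([((.580,-.121,.11),Rdown(-88.2)),((.580,-.121,.030),Rdown(-88.2)),((.58,-.121,.2),Rdown(-88.2))])
print(monitor.get_state()["q"])
E
```

```text
9 x ang [-0.05 -0.01  8.14]; 7 x xyz [ 4.56 -0.57  0.16]
2 x xyz [ 0. -0.  4.]
4 x xyz [ 0.    0.   -4.25]
[ 0.70208066  0.29247073 -0.40554242  0.00127041 -0.86536369  0.60721664]
```

Request:
{"name": "servo_tool", "arguments": {
  "targets": [
    {"angular":[0,0,8.14],"xyz":[0,0,0],"claw":5.5},
    {"angular":[0,0,8.14],"xyz":[0,0,0],"claw":5.5},
    {"angular":[0,0,8.14],"xyz":[0,0,0],"claw":5.5},
    {"angular":[0,0,8.14],"xyz":[0,0,0],"claw":5.5},
    {"angular":[0,0,8.14],"xyz":[0,0,0],"claw":5.5},
    {"angular":[0,0,8.14],"xyz":[0,0,0],"claw":5.5},
    {"angular":[0,0,8.14],"xyz":[0,0,0],"claw":5.5},
    {"angular":[0,0,8.14],"xyz":[0,0,0],"claw":5.5},
    {"angular":[0,0,8.14],"xyz":[0,0,0],"claw":5.5},
    {"angular":[0,0,0],"xyz":[4.56,-0.57,0],"claw":5.5},
    {"angular":[0,0,0],"xyz":[4.56,-0.57,0],"claw":5.5},
    {"angular":[0,0,0],"xyz":[4.56,-0.57,0],"claw":5.5},
    {"angular":[0,0,0],"xyz":[4.56,-0.57,0],"claw":5.5},
    {"angular":[0,0,0],"xyz":[4.56,-0.57,0],"claw":5.5},
    {"angular":[0,0,0],"xyz":[4.56,-0.57,0],"claw":5.5},
    {"angular":[0,0,0],"xyz":[4.56,-0.57,0],"claw":5.5},
    {"angular":[0,0,0],"xyz":[0,0,0],"claw":5.5},
    {"angular":[0,0,0],"xyz":[0,0,0],"claw":5.5}
  ]
}}

```text
t: 4.8
eef_pos: [0.5768, -0.1239, 0.1159]
ee_rot: [3.141, 0.0, -1.543]
force: [-0.6, 0.4, -1.3]
width: 0.064
gripper_force: 19.9
```

```bash
python3 - <<'E'
from h import *
print(monitor.get_state()["q"])
plan([((.580,-.121,.030),Rdown(-88.2))])
E
```

```text
[ 1.19321692e-01  3.38923633e-01 -3.48565782e-01 -3.13177889e-04
 -8.84210109e-01 -9.13302989e-02]
2 x xyz [-0.14 -0.16  4.29]
```

Request:
{"name": "servo_tool", "arguments": {
  "targets": [
    {"angular":[0,0,0],"xyz":[-0.1,-0.15,3],"claw":5.5},
    {"angular":[0,0,0],"xyz":[-0.1,-0.15,3],"claw":5.5},
    {"angular":[0,0,0],"xyz":[0,0,1.5],"claw":5.5},
    {"angular":[0,0,0],"xyz":[0,0,1.1],"claw":5.5},
    {"angular":[0,0,0],"xyz":[0,0,0],"claw":5.5},
    {"angular":[0,0,0],"xyz":[0,0,0],"claw":7.4},
    {"angular":[0,0,0],"xyz":[0,0,0],"claw":7.4},
    {"angular":[0,0,0],"xyz":[0,0,0],"claw":7.4},
    {"angular":[0,0,0],"xyz":[0,0,-4],"claw":8.7},
    {"angular":[0,0,0],"xyz":[0,0,-4],"claw":8.7},
    {"angular":[0,0,0],"xyz":[0,0,-4],"claw":8.7},
    {"angular":[0,0,0],"xyz":[0,0,0],"claw":8.7}
  ]
}}

```text
t: 6.0
eef_pos: [0.5839, -0.1206, 0.1572]
ee_rot: [-3.131, -0.001, -1.539]
force: [0.5, -0.4, 0.7]
width: 0.0865
gripper_force: 0.0
```

```bash
python3 - <<'E'
from h import *
f=grab("top");box=(0.3,0.75,-0.5,0.6)
print("ply",blobs(f,.02,*PLY,box,amax=4500))
# next: block A (.4331,.2841,-17.2): long -17.2 ; closing along long => yaw -17.2+90=72.8 or -107.2
E
```

```text
ply [(0.3729, 0.5276, 70, 54, np.float32(-76.4)), (0.433, 0.2836, 65, 53, np.float32(-17.3)), (0.5346, 0.3848, 63, 52, np.float32(2.7)), (0.6122, 0.2566, 66, 51, np.float32(-77.6)), (0.7365, -0.1025, 203, 27, np.float32(-90.0))]
```

```bash
python3 - <<'E'
from h import *
plan([((.4294,.2721,.10),Rdown(-107.3)),((.4294,.2721,.026),Rdown(-107.3))])
E
```

```text
3 x ang [-0.14  0.03  6.36]; 10 x xyz [-3.29  2.63  0.54]
2 x xyz [ 0.  -0.   3.7]
```

Request:
{"name": "servo_tool", "arguments": {
  "targets": [
    {"angular":[0,0,6.4],"xyz":[0,0,0],"claw":8.7},
    {"angular":[0,0,6.4],"xyz":[0,0,0],"claw":8.7},
    {"angular":[0,0,6.4],"xyz":[0,0,0],"claw":8.7},
    {"angular":[0,0,0],"xyz":[-3.29,2.63,0.54],"claw":8.7},
    {"angular":[0,0,0],"xyz":[-3.29,2.63,0.54],"claw":8.7},
    {"angular":[0,0,0],"xyz":[-3.29,2.63,0.54],"claw":8.7},
    {"angular":[0,0,0],"xyz":[-3.29,2.63,0.54],"claw":8.7},
    {"angular":[0,0,0],"xyz":[-3.29,2.63,0.54],"claw":8.7},
    {"angular":[0,0,0],"xyz":[-3.29,2.63,0.54],"claw":8.7},
    {"angular":[0,0,0],"xyz":[-3.29,2.63,0.54],"claw":8.7},
    {"angular":[0,0,0],"xyz":[-3.29,2.63,0.54],"claw":8.7},
    {"angular":[0,0,0],"xyz":[-3.29,2.63,0.54],"claw":8.7},
    {"angular":[0,0,0],"xyz":[-3.29,2.63,0.54],"claw":8.7},
    {"angular":[0,0,0],"xyz":[0,0,0],"claw":8.7},
    {"angular":[0,0,0],"xyz":[0,0,0],"claw":8.7},
    {"angular":[0,0,0],"xyz":[0,0,0],"claw":8.7}
  ]
}}

```text
t: 7.65
eef_pos: [0.4278, 0.2715, 0.0961]
ee_rot: [3.141, -0.001, -1.875]
force: [0.4, -0.2, 0.8]
width: 0.0873
gripper_force: 0.0
```

```bash
python3 - <<'E'
from h import *
p,R=cur();print(monitor.get_state()["t"],p)
plan([((.4294,.2721,.026),Rdown(-107.3))])
E
```

```text
7.65 [0.4277719  0.2714699  0.09611006]
2 x xyz [-0.05 -0.07  3.51]
```

Request:
{"name": "servo_tool", "arguments": {
  "targets": [
    {"angular":[0,0,0],"xyz":[-0.05,0,3.5],"claw":8.7},
    {"angular":[0,0,0],"xyz":[0,0,3.5],"claw":8.7},
    {"angular":[0,0,0],"xyz":[0,0,0],"claw":8.7},
    {"angular":[0,0,0],"xyz":[0,0,0],"claw":5.5},
    {"angular":[0,0,0],"xyz":[0,0,0],"claw":5.5},
    {"angular":[0,0,0],"xyz":[0,0,0],"claw":5.5},
    {"angular":[0,0,0],"xyz":[0,0,0],"claw":5.5},
    {"angular":[0,0,0],"xyz":[0,0,0],"claw":5.5},
    {"angular":[0,0,0],"xyz":[0,0,-4],"claw":5.5},
    {"angular":[0,0,0],"xyz":[0,0,-4],"claw":5.5},
    {"angular":[0,0,0],"xyz":[0,0,-4],"claw":5.5},
    {"angular":[0,0,0],"xyz":[0,0,-2],"claw":5.5},
    {"angular":[0,0,0],"xyz":[0,0,0],"claw":5.5},
    {"angular":[0,0,0],"xyz":[0,0,0],"claw":5.5}
  ],
  "force": 25
}}

```text
t: 9.05
eef_pos: [0.4278, 0.2726, 0.1667]
ee_rot: [3.141, 0.001, -1.875]
force: [0.1, 0.0, -1.0]
width: 0.064
gripper_force: 25.0
```

```bash
python3 - <<'E'
from h import *
plan([((.582,-.037,.17),Rdown(-88.2)),((.582,-.037,.15),Rdown(-88.2,78)),((.582,-.037,.046),Rdown(-88.2,78))])
E
```

```text
3 x ang [-0.    0.02 -6.41]; 8 x xyz [ 3.93 -1.8  -0.04]
10 x ang [-0.   7.8 -0. ]; 1 x xyz [-1.96 -0.    0.42]
3 x xyz [-3.39 -0.    0.72]
```

Request:
{"name": "servo_tool", "arguments": {
  "targets": [
    {"angular":[0,0,-6.4],"xyz":[0,0,0],"claw":5.5},
    {"angular":[0,0,-6.4],"xyz":[0,0,0],"claw":5.5},
    {"angular":[0,0,-6.4],"xyz":[0,0,0],"claw":5.5},
    {"angular":[0,0,0],"xyz":[3.93,-1.8,0],"claw":5.5},
    {"angular":[0,0,0],"xyz":[3.93,-1.8,0],"claw":5.5},
    {"angular":[0,0,0],"xyz":[3.93,-1.8,0],"claw":5.5},
    {"angular":[0,0,0],"xyz":[3.93,-1.8,0],"claw":5.5},
    {"angular":[0,0,0],"xyz":[3.93,-1.8,0],"claw":5.5},
    {"angular":[0,0,0],"xyz":[3.93,-1.8,0],"claw":5.5},
    {"angular":[0,0,0],"xyz":[3.93,-1.8,0],"claw":5.5},
    {"angular":[0,0,0],"xyz":[3.93,-1.8,0],"claw":5.5},
    {"angular":[0,0,0],"xyz":[0,0,0],"claw":5.5},
    {"angular":[0,0,0],"xyz":[0,0,0],"claw":5.5}
  ]
}}

```text
t: 10.35
eef_pos: [0.5809, -0.0384, 0.1643]
ee_rot: [3.138, -0.0, -1.543]
force: [-0.1, -0.0, -0.8]
width: 0.0635
gripper_force: 25.0
```

Request:
{"name": "servo_tool", "arguments": {
  "targets": [
    {"angular":[0,7.8,0],"xyz":[0,0,0],"claw":5.5},
    {"angular":[0,7.8,0],"xyz":[0,0,0],"claw":5.5},
    {"angular":[0,7.8,0],"xyz":[0,0,0],"claw":5.5},
    {"angular":[0,7.8,0],"xyz":[0,0,0],"claw":5.5},
    {"angular":[0,7.8,0],"xyz":[0,0,0],"claw":5.5},
    {"angular":[0,7.8,0],"xyz":[0,0,0],"claw":5.5},
    {"angular":[0,7.8,0],"xyz":[0,0,0],"claw":5.5},
    {"angular":[0,7.8,0],"xyz":[0,0,0],"claw":5.5},
    {"angular":[0,7.8,0],"xyz":[0,0,0],"claw":5.5},
    {"angular":[0,7.8,0],"xyz":[0,0,0],"claw":5.5},
    {"angular":[0,0,0],"xyz":[0,0,0],"claw":5.5},
    {"angular":[0,0,0],"xyz":[0,0,0],"claw":5.5},
    {"angular":[0,0,0],"xyz":[0,0,0],"claw":5.5}
  ]
}}

```text
t: 11.65
eef_pos: [0.5818, -0.0368, 0.1672]
ee_rot: [-3.133, -1.357, -1.548]
force: [0.3, -0.5, 0.1]
width: 0.0639
gripper_force: 25.0
```

```bash
python3 - <<'E'
from h import *
print(monitor.get_state()["q"])
plan([((.582,-.038,.046),Rdown(-88.2,78))])
f=grab("scene","s1");cv2.imwrite("pics/s1b.png",cv2.resize(f["color"][60:300,60:380],(800,600),interpolation=cv2.INTER_CUBIC))
E
```

```text
[ 0.6854022   0.69842372 -0.6398528   0.89065407 -1.50123349 -1.388191  ]
3 x xyz [-3.94 -0.01  0.88]
```

View pics/s1b.png

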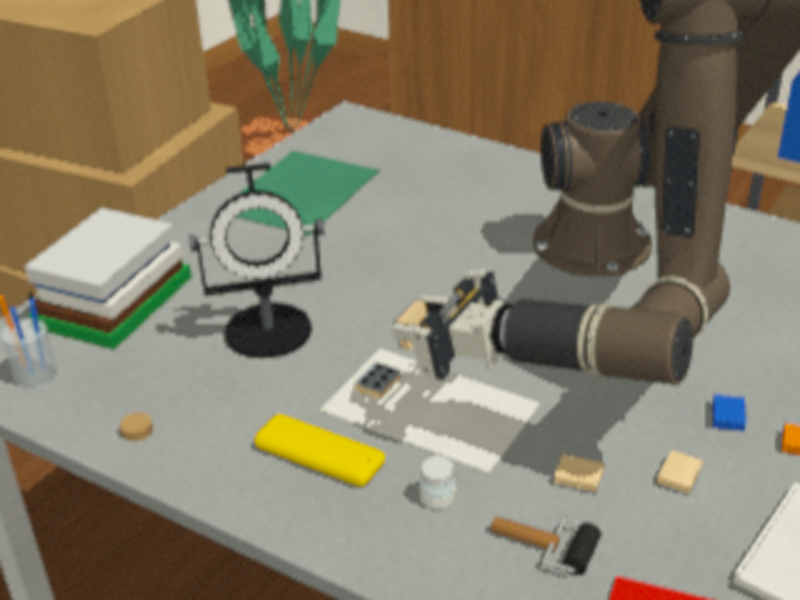

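The tool is level at about (430,320) with the block upright at (415,320), and the dots block is on the board at (378,378). The wrist has room, so I lower it.

Request:
{"name": "servo_tool", "arguments": {
  "targets": [
    {"angular":[0,0,0],"xyz":[-3.9,0,0.87],"claw":5.5},
    {"angular":[0,0,0],"xyz":[-3.9,0,0.87],"claw":5.5},
    {"angular":[0,0,0],"xyz":[-2,0,0.45],"claw":5.5},
    {"angular":[0,0,0],"xyz":[-1,0,0.22],"claw":5.5},
    {"angular":[0,0,0],"xyz":[-0.7,0,0.15],"claw":5.5},
    {"angular":[0,0,0],"xyz":[0,0,0],"claw":5.5},
    {"angular":[0,0,0],"xyz":[0,0,0],"claw":5.5}
  ]
}}

```text
t: 12.4
eef_pos: [0.5821, -0.0381, 0.0497]
ee_rot: [-3.134, -1.36, -1.547]
force: [0.3, 0.1, -0.3]
width: 0.0638
gripper_force: 25.0
```

Request:
{"name": "servo_tool", "arguments": {
  "targets": [
    {"angular":[0,0,0],"xyz":[-0.3,0,0.06],"claw":5.5},
    {"angular":[0,0,0],"xyz":[-0.1,0,0.02],"claw":5.5},
    {"angular":[0,0,0],"xyz":[0,0,0],"claw":5.5},
    {"angular":[0,0,0],"xyz":[0,0,0],"claw":5.5}
  ]
}}

```text
t: 12.8
eef_pos: [0.5822, -0.0378, 0.0462]
ee_rot: [-3.136, -1.363, -1.544]
force: [-0.5, 2.0, 6.5]
width: 0.0639
gripper_force: 25.0
```

Request:
{"name": "servo_tool", "arguments": {
  "targets": [
    {"angular":[0,0,0],"xyz":[0.1,0,0],"claw":5.5},
    {"angular":[0,0,0],"xyz":[0,0,0],"claw":7},
    {"angular":[0,0,0],"xyz":[0,0,0],"claw":8},
    {"angular":[0,0,0],"xyz":[0,0,0],"claw":8.7},
    {"angular":[0,0,0],"xyz":[0,0,0],"claw":8.7},
    {"angular":[0,0,0],"xyz":[0,0,0],"claw":8.7}
  ]
}}

```text
t: 13.4
eef_pos: [0.5818, -0.0385, 0.0454]
ee_rot: [3.141, -1.361, -1.539]
force: [0.2, -0.5, 0.2]
width: 0.0865
gripper_force: 0.0
```

```bash
python3 - <<'E'
from h import *
f=grab("scene","s2");cv2.imwrite("pics/s2b.png",cv2.resize(f["color"][170:270,170:320],(750,500),interpolation=cv2.INTER_CUBIC))
p,R=cur()
plan([((.582,-.051,.044),Rdown(-88.2))])
E
```

```text
10 x ang [ 0.  -7.8 -0. ]; 1 x xyz [1.25 0.02 0.14]
```

View pics/s2b.png

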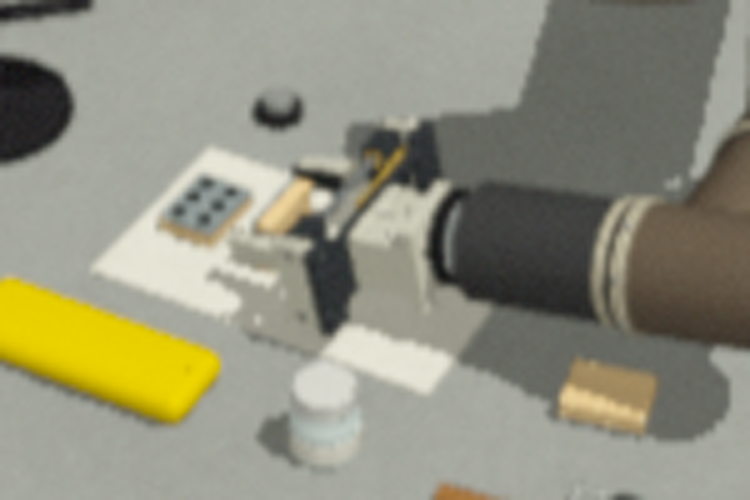

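The block stands upright between the open fingers at about (285,205). I swing the tool back to vertical and grip it from above.

Request:
{"name": "servo_tool", "arguments": {
  "targets": [
    {"angular":[0,-7.8,0],"xyz":[0,0,0.1],"claw":8.7},
    {"angular":[0,-7.8,0],"xyz":[0,0,0.1],"claw":8.7},
    {"angular":[0,-7.8,0],"xyz":[0,0,0.1],"claw":8.7},
    {"angular":[0,-7.8,0],"xyz":[0,0,0],"claw":8.7},
    {"angular":[0,-7.8,0],"xyz":[0,0,0],"claw":8.7},
    {"angular":[0,-7.8,0],"xyz":[0,0,0],"claw":8.7},
    {"angular":[0,-7.8,0],"xyz":[0,0,0],"claw":8.7},
    {"angular":[0,-7.8,0],"xyz":[0.2,0,0],"claw":8.7},
    {"angular":[0,-7.8,0],"xyz":[0.4,0,0],"claw":8.7},
    {"angular":[0,-7.8,0],"xyz":[0.4,0,0],"claw":8.7},
    {"angular":[0,0,0],"xyz":[0,0,0],"claw":8.7},
    {"angular":[0,0,0],"xyz":[0,0,0],"claw":5.5},
    {"angular":[0,0,0],"xyz":[0,0,0],"claw":5.5},
    {"angular":[0,0,0],"xyz":[0,0,0],"claw":5.5},
    {"angular":[0,0,0],"xyz":[0,0,0],"claw":5.5},
    {"angular":[0,0,0],"xyz":[0,0,0],"claw":5.5}
  ]
}}

```text
t: 15.05
eef_pos: [0.5812, -0.0508, 0.0463]
ee_rot: [3.137, -0.028, -1.54]
force: [0.6, -0.1, -0.2]
width: 0.0642
gripper_force: 25.0
```

```bash
python3 - <<'E'
from h import *
f=grab("scene","s3");cv2.imwrite("pics/s3b.png",cv2.resize(f["color"][170:270,170:320],(600,400),interpolation=cv2.INTER_CUBIC))
p,R=cur()
plan([((.582,-.044,.09),Rdown(-88.2)),((.582,-.044,.09),Rdown(-88.2,65)),((.582,-.044,.031),Rdown(-88.2,65))])
E
```

```text
1 x ang [ 0.23 -1.62 -0.06]; 1 x xyz [-0.68 -0.09 -4.36]
8 x ang [-0.    8.12  0.  ]; 
2 x xyz [-2.67 -0.    1.25]
```

View pics/s3b.png

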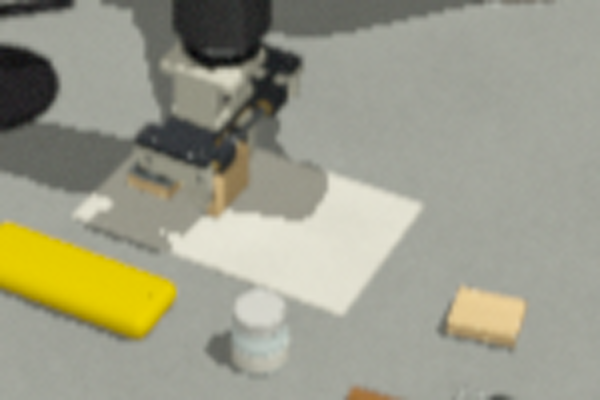

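Request:
{"name": "servo_tool", "arguments": {
  "targets": [
    {"angular":[0,0,0],"xyz":[-0.5,0,-2.2],"claw":5.5},
    {"angular":[0,0,0],"xyz":[-0.5,0,-2.2],"claw":5.5},
    {"angular":[0,8.1,0],"xyz":[0,0,0],"claw":5.5},
    {"angular":[0,8.1,0],"xyz":[0,0,0],"claw":5.5},
    {"angular":[0,8.1,0],"xyz":[0,0,0],"claw":5.5},
    {"angular":[0,8.1,0],"xyz":[0,0,0],"claw":5.5},
    {"angular":[0,8.1,0],"xyz":[0,0,0],"claw":5.5},
    {"angular":[0,8.1,0],"xyz":[0,0,0],"claw":5.5},
    {"angular":[0,8.1,0],"xyz":[0,0,0],"claw":5.5},
    {"angular":[0,6.7,0],"xyz":[0,0,0],"claw":5.5},
    {"angular":[0,0,0],"xyz":[-2,0,0.94],"claw":5.5},
    {"angular":[0,0,0],"xyz":[-2,0,0.94],"claw":5.5},
    {"angular":[0,0,0],"xyz":[-0.8,0,0.37],"claw":5.5},
    {"angular":[0,0,0],"xyz":[0,0,0],"claw":5.5},
    {"angular":[0,0,0],"xyz":[0,0,0],"claw":5.5}
  ]
}}

```text
t: 16.6
eef_pos: [0.5814, -0.0401, 0.0379]
ee_rot: [3.135, -1.134, -1.535]
force: [0.1, -0.1, 0.5]
width: 0.0639
gripper_force: 25.0
```

Request:
{"name": "servo_tool", "arguments": {
  "targets": [
    {"angular":[0,0,0],"xyz":[-0.36,0,0.17],"claw":5.5},
    {"angular":[0,0,0],"xyz":[-0.25,0,0.12],"claw":5.5},
    {"angular":[0,0,0],"xyz":[0,0,0],"claw":5.5},
    {"angular":[0,0,0],"xyz":[0,0,0],"claw":5.5}
  ]
}}

```text
t: 17.0
eef_pos: [0.582, -0.04, 0.0336]
ee_rot: [3.141, -1.137, -1.54]
force: [-1.3, 3.4, 11.6]
width: 0.064
gripper_force: 25.0
```

Request:
{"name": "servo_tool", "arguments": {
  "targets": [
    {"angular":[0,0,0],"xyz":[0.3,0,-0.1],"claw":5.5},
    {"angular":[0,0,0],"xyz":[0,0,0],"claw":7.5},
    {"angular":[0,0,0],"xyz":[0,0,0],"claw":8.7},
    {"angular":[0,0,0],"xyz":[0,0,0],"claw":8.7},
    {"angular":[0,0,0],"xyz":[0,0,0],"claw":8.7},
    {"angular":[0,-8.1,0],"xyz":[0,0,0],"claw":8.7},
    {"angular":[0,-8.1,0],"xyz":[0,0,0],"claw":8.7},
    {"angular":[0,-8.1,0],"xyz":[0,0,0],"claw":8.7},
    {"angular":[0,-8.1,0],"xyz":[0,0,0],"claw":8.7},
    {"angular":[0,-8.1,0],"xyz":[0,0,0],"claw":8.7},
    {"angular":[0,-8.1,0],"xyz":[0,0,0],"claw":8.7},
    {"angular":[0,-8.1,0],"xyz":[0,0,0],"claw":8.7},
    {"angular":[0,-8.1,0],"xyz":[0,0,0],"claw":8.7},
    {"angular":[0,0,0],"xyz":[0,0,-4],"claw":8.7},
    {"angular":[0,0,0],"xyz":[0,0,-4],"claw":8.7},
    {"angular":[0,0,0],"xyz":[0,0,-4],"claw":8.7},
    {"angular":[0,0,0],"xyz":[-4,0,0],"claw":8.7},
    {"angular":[0,0,0],"xyz":[-4,0,0],"claw":8.7},
    {"angular":[0,0,0],"xyz":[-4,0,0],"claw":8.7}
  ]
}}

```text
t: 18.9
eef_pos: [0.5774, 0.0834, 0.1488]
ee_rot: [3.134, -0.04, -1.544]
force: [0.4, -0.2, -0.6]
width: 0.0872
gripper_force: 0.0
```

```bash
python3 - <<'E'
from h import *
f=grab("top");box=(0.3,0.75,-0.5,0.6)
print("ply",blobs(f,.02,*PLY,box,amax=4500))
cv2.imwrite("pics/t4.png",ortho(f,.023,.45,.72,-.2,.2,1800))
E
```

```text
ply [(0.373, 0.5271, 71, 54, np.float32(-76.0)), (0.5484, 0.3851, 53, 35, np.float32(-84.8)), (0.6201, 0.2577, 66, 35, np.float32(-77.5))]
```

View pics/t4.png

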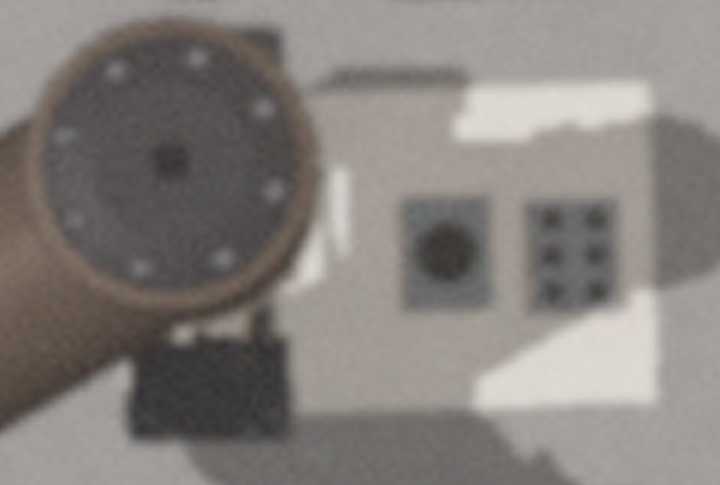

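The disc block lies face up at (447,252), i.e. y about -0.048, with the dots block beside it at (571,254). Next is the plywood block at (0.612, 0.257).

```bash
python3 - <<'E'
from h import *
plan([((.6004,.2542,.10),Rdown(-167.7)),((.6004,.2542,.026),Rdown(-167.7))])
E
```

```text
10 x ang [-0.12 -0.21  7.93]; 4 x xyz [-1.43  3.94  1.21]
2 x xyz [ 0.  -0.   3.7]
```

Request:
{"name": "servo_tool", "arguments": {
  "targets": [
    {"angular":[-0.1,-0.2,7.93],"xyz":[0,0,0],"claw":8.7},
    {"angular":[-0.1,-0.2,7.93],"xyz":[0,0,0],"claw":8.7},
    {"angular":[-0.1,-0.2,7.93],"xyz":[0,0,0],"claw":8.7},
    {"angular":[-0.1,-0.2,7.93],"xyz":[0,0,0],"claw":8.7},
    {"angular":[-0.1,-0.2,7.93],"xyz":[0,0,0],"claw":8.7},
    {"angular":[-0.1,-0.2,7.93],"xyz":[0,0,0],"claw":8.7},
    {"angular":[-0.1,-0.2,7.93],"xyz":[0,0,0],"claw":8.7},
    {"angular":[-0.1,-0.2,7.93],"xyz":[0,0,0],"claw":8.7},
    {"angular":[-0.1,-0.2,7.93],"xyz":[0,0,0],"claw":8.7},
    {"angular":[-0.1,-0.2,7.93],"xyz":[0,0,0],"claw":8.7},
    {"angular":[0,0,0],"xyz":[-1.43,3.94,1.2],"claw":8.7},
    {"angular":[0,0,0],"xyz":[-1.43,3.94,1.2],"claw":8.7},
    {"angular":[0,0,0],"xyz":[-1.43,3.94,1.2],"claw":8.7},
    {"angular":[0,0,0],"xyz":[-1.43,3.94,1.2],"claw":8.7},
    {"angular":[0,0,0],"xyz":[0,0,0],"claw":8.7},
    {"angular":[0,0,0],"xyz":[0,0,0],"claw":8.7},
    {"angular":[0,0,0],"xyz":[0,0,0],"claw":8.7}
  ]
}}

```text
t: 20.65
eef_pos: [0.5999, 0.2477, 0.0996]
ee_rot: [-3.136, -0.001, -2.928]
force: [0.4, -0.0, -0.5]
width: 0.0871
gripper_force: 0.0
```

```bash
python3 - <<'E'
from h import *
print(monitor.get_state()["ee_rot"])
plan([((.6004,.2542,.026),Rdown(-167.7))])
E
```

```text
[-3.13624885e+00 -1.13559482e-03 -2.92775125e+00]
1 x ang [-0.31 -0.07 -0.05]; 2 x xyz [-0.1   0.31  3.68]
```

Request:
{"name": "servo_tool", "arguments": {
  "targets": [
    {"angular":[0,0,0],"xyz":[-0.1,0.3,3.65],"claw":8.7},
    {"angular":[0,0,0],"xyz":[-0.05,0.3,3.65],"claw":8.7},
    {"angular":[0,0,0],"xyz":[0,0,0],"claw":8.7},
    {"angular":[0,0,0],"xyz":[0,0,0],"claw":5.5},
    {"angular":[0,0,0],"xyz":[0,0,0],"claw":5.5},
    {"angular":[0,0,0],"xyz":[0,0,0],"claw":5.5},
    {"angular":[0,0,0],"xyz":[0,0,0],"claw":5.5},
    {"angular":[0,0,0],"xyz":[0,0,0],"claw":5.5},
    {"angular":[0,0,0],"xyz":[0,0,-4],"claw":5.5},
    {"angular":[0,0,0],"xyz":[0,0,-4],"claw":5.5},
    {"angular":[0,0,0],"xyz":[0,0,-4],"claw":5.5},
    {"angular":[0,0,0],"xyz":[0,0,-2],"claw":5.5},
    {"angular":[0,0,0],"xyz":[0,0,0],"claw":5.5},
    {"angular":[0,0,0],"xyz":[0,0,0],"claw":5.5}
  ],
  "force": 25
}}

```text
t: 22.05
eef_pos: [0.6, 0.255, 0.1669]
ee_rot: [-3.137, 0.0, -2.928]
force: [-0.5, -1.0, -1.0]
width: 0.0639
gripper_force: 25.0
```

```bash
python3 - <<'E'
from h import *
plan([((.580,.035,.165),Rdown(-88.2)),((.580,.035,.165),Rdown(-88.2,78)),((.58,.035,.049),Rdown(-88.2,78))])
E
```

```text
10 x ang [-0.02 -0.02 -7.95]; 5 x xyz [4.38 0.54 0.04]
10 x ang [-0.   7.8 -0. ]; 
3 x xyz [-3.78 -0.    0.8 ]
```

Request:
{"name": "servo_tool", "arguments": {
  "targets": [
    {"angular":[0,0,-7.95],"xyz":[0,0,0],"claw":5.5},
    {"angular":[0,0,-7.95],"xyz":[0,0,0],"claw":5.5},
    {"angular":[0,0,-7.95],"xyz":[0,0,0],"claw":5.5},
    {"angular":[0,0,-7.95],"xyz":[0,0,0],"claw":5.5},
    {"angular":[0,0,-7.95],"xyz":[0,0,0],"claw":5.5},
    {"angular":[0,0,-7.95],"xyz":[0,0,0],"claw":5.5},
    {"angular":[0,0,-7.95],"xyz":[0,0,0],"claw":5.5},
    {"angular":[0,0,-7.95],"xyz":[0,0,0],"claw":5.5},
    {"angular":[0,0,-7.95],"xyz":[0,0,0],"claw":5.5},
    {"angular":[0,0,-7.95],"xyz":[0,0,0],"claw":5.5},
    {"angular":[0,0,0],"xyz":[4.38,0.54,0],"claw":5.5},
    {"angular":[0,0,0],"xyz":[4.38,0.54,0],"claw":5.5},
    {"angular":[0,0,0],"xyz":[4.38,0.54,0],"claw":5.5},
    {"angular":[0,0,0],"xyz":[4.38,0.54,0],"claw":5.5},
    {"angular":[0,0,0],"xyz":[4.38,0.54,0],"claw":5.5},
    {"angular":[0,0,0],"xyz":[0,0,0],"claw":5.5},
    {"angular":[0,0,0],"xyz":[0,0,0],"claw":5.5}
  ]
}}

```text
t: 23.75
eef_pos: [0.5793, 0.0339, 0.1665]
ee_rot: [3.14, -0.006, -1.542]
force: [0.6, 0.3, -0.2]
width: 0.0639
gripper_force: 25.0
```

Request:
{"name": "servo_tool", "arguments": {
  "targets": [
    {"angular":[0,7.8,0],"xyz":[0,0,0],"claw":5.5},
    {"angular":[0,7.8,0],"xyz":[0,0,0],"claw":5.5},
    {"angular":[0,7.8,0],"xyz":[0,0,0],"claw":5.5},
    {"angular":[0,7.8,0],"xyz":[0,0,0],"claw":5.5},
    {"angular":[0,7.8,0],"xyz":[0,0,0],"claw":5.5},
    {"angular":[0,7.8,0],"xyz":[0,0,0],"claw":5.5},
    {"angular":[0,7.8,0],"xyz":[0,0,0],"claw":5.5},
    {"angular":[0,7.8,0],"xyz":[0,0,0],"claw":5.5},
    {"angular":[0,7.8,0],"xyz":[0,0,0],"claw":5.5},
    {"angular":[0,7.8,0],"xyz":[0,0,0],"claw":5.5},
    {"angular":[0,0,0],"xyz":[0,0,0],"claw":5.5},
    {"angular":[0,0,0],"xyz":[0,0,0],"claw":5.5},
    {"angular":[0,0,0],"xyz":[0,0,0],"claw":5.5}
  ]
}}

```text
t: 25.05
eef_pos: [0.5803, 0.0356, 0.1683]
ee_rot: [-3.132, -1.362, -1.549]
force: [0.8, -0.5, 0.4]
width: 0.064
gripper_force: 25.0
```

```bash
python3 - <<'E'
from h import *
plan([((.58,.035,.05),Rdown(-88.2,78))]); print(cur()[0],monitor.get_state()["q"])
E
```

```text
3 x xyz [-3.85  0.01  0.84]
[0.58028912 0.03561117 0.16832816] [ 0.79133174  0.737953   -0.52927849  0.7883603  -1.57436059 -1.35440615]
```

Request:
{"name": "servo_tool", "arguments": {
  "targets": [
    {"angular":[0,0,0],"xyz":[-3.9,0,0.85],"claw":5.5},
    {"angular":[0,0,0],"xyz":[-3.9,0,0.85],"claw":5.5},
    {"angular":[0,0,0],"xyz":[-2.5,0,0.55],"claw":5.5},
    {"angular":[0,0,0],"xyz":[-1,0,0.22],"claw":5.5},
    {"angular":[0,0,0],"xyz":[-0.4,0,0.1],"claw":5.5},
    {"angular":[0,0,0],"xyz":[-0.2,0,0.04],"claw":5.5},
    {"angular":[0,0,0],"xyz":[0,0,0],"claw":5.5},
    {"angular":[0,0,0],"xyz":[0,0,0],"claw":5.5}
  ]
}}

```text
t: 25.85
eef_pos: [0.5805, 0.034, 0.047]
ee_rot: [-3.132, -1.365, -1.549]
force: [0.5, -0.1, 0.0]
width: 0.0639
gripper_force: 25.0
```

Request:
{"name": "servo_tool", "arguments": {
  "targets": [
    {"angular":[0,0,0],"xyz":[-0.1,0,0.02],"claw":5.5},
    {"angular":[0,0,0],"xyz":[0,0,0],"claw":5.5},
    {"angular":[0,0,0],"xyz":[0,0,0],"claw":7},
    {"angular":[0,0,0],"xyz":[0,0,0],"claw":8},
    {"angular":[0,0,0],"xyz":[0,0,0],"claw":8.7},
    {"angular":[0,0,0],"xyz":[0,0,0],"claw":8.7},
    {"angular":[0,0,0],"xyz":[0,0,0],"claw":8.7}
  ]
}}

```text
t: 26.55
eef_pos: [0.5802, 0.0337, 0.0448]
ee_rot: [-3.14, -1.366, -1.541]
force: [0.7, -0.1, -0.1]
width: 0.0866
gripper_force: 0.0
```

Request:
{"name": "servo_tool", "arguments": {
  "targets": [
    {"angular":[0,-7.8,0],"xyz":[0,0,0.1],"claw":8.7},
    {"angular":[0,-7.8,0],"xyz":[0,0,0.1],"claw":8.7},
    {"angular":[0,-7.8,0],"xyz":[0,0,0.1],"claw":8.7},
    {"angular":[0,-7.8,0],"xyz":[0,0,0],"claw":8.7},
    {"angular":[0,-7.8,0],"xyz":[0,0,0],"claw":8.7},
    {"angular":[0,-7.8,0],"xyz":[0,0,0],"claw":8.7},
    {"angular":[0,-7.8,0],"xyz":[0,0,0],"claw":8.7},
    {"angular":[0,-7.8,0],"xyz":[0.2,0,0],"claw":8.7},
    {"angular":[0,-7.8,0],"xyz":[0.4,0,0],"claw":8.7},
    {"angular":[0,-7.8,0],"xyz":[0.4,0,0],"claw":8.7},
    {"angular":[0,0,0],"xyz":[0,0,0],"claw":8.7},
    {"angular":[0,0,0],"xyz":[0,0,0],"claw":5.5},
    {"angular":[0,0,0],"xyz":[0,0,0],"claw":5.5},
    {"angular":[0,0,0],"xyz":[0,0,0],"claw":5.5},
    {"angular":[0,0,0],"xyz":[0,0,0],"claw":5.5},
    {"angular":[0,0,0],"xyz":[0,0,0],"claw":5.5}
  ]
}}

```text
t: 28.15
eef_pos: [0.58, 0.0218, 0.0459]
ee_rot: [3.14, -0.013, -1.539]
force: [-0.7, 0.5, -0.2]
width: 0.0636
gripper_force: 25.0
```

```bash
python3 - <<'E'
from h import *
f=grab("scene","s5");cv2.imwrite("pics/s5b.png",cv2.resize(f["color"][170:270,170:320],(600,400),interpolation=cv2.INTER_CUBIC))
p,R=cur();print(p)
plan([((.582,.033,.09),Rdown(-88.2)),((.582,.033,.09),Rdown(-88.2,65)),((.582,.033,.035),Rdown(-88.2,65))])
E
```

```text
[0.58013827 0.02174308 0.04593919]
1 x ang [ 0.06 -0.72  0.01]; 1 x xyz [-1.12 -0.22 -4.41]
8 x ang [-0.    8.12  0.  ]; 
2 x xyz [-2.49 -0.    1.16]
```

View pics/s5b.png

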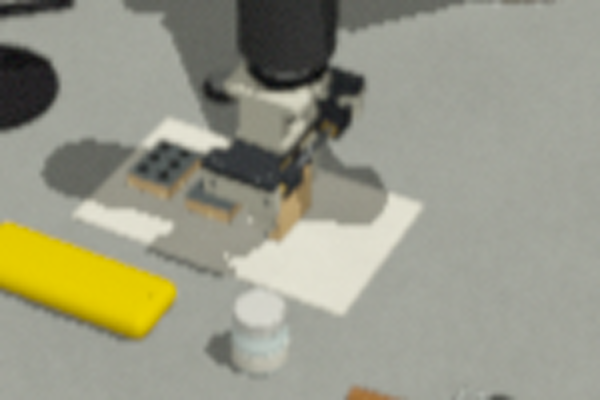

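The second block is gripped upright at (290,205). I tilt it and lay it down with the same moves as the first.

Request:
{"name": "servo_tool", "arguments": {
  "targets": [
    {"angular":[0,0,0],"xyz":[-0.5,0,-2.2],"claw":5.5},
    {"angular":[0,0,0],"xyz":[-0.5,-0.1,-2.2],"claw":5.5},
    {"angular":[0,8.1,0],"xyz":[0,0,0],"claw":5.5},
    {"angular":[0,8.1,0],"xyz":[0,0,0],"claw":5.5},
    {"angular":[0,8.1,0],"xyz":[0,0,0],"claw":5.5},
    {"angular":[0,8.1,0],"xyz":[0,0,0],"claw":5.5},
    {"angular":[0,8.1,0],"xyz":[0,0,0],"claw":5.5},
    {"angular":[0,8.1,0],"xyz":[0,0,0],"claw":5.5},
    {"angular":[0,8.1,0],"xyz":[0,0,0],"claw":5.5},
    {"angular":[0,7.5,0],"xyz":[0,0,0],"claw":5.5},
    {"angular":[0,0,0],"xyz":[-2,0,0.94],"claw":5.5},
    {"angular":[0,0,0],"xyz":[-2,0,0.94],"claw":5.5},
    {"angular":[0,0,0],"xyz":[-0.8,0,0.37],"claw":5.5},
    {"angular":[0,0,0],"xyz":[-0.2,0,0.09],"claw":5.5},
    {"angular":[0,0,0],"xyz":[0,0,0],"claw":5.5},
    {"angular":[0,0,0],"xyz":[0,0,0],"claw":5.5}
  ]
}}

```text
t: 29.8
eef_pos: [0.5815, 0.0321, 0.0359]
ee_rot: [-3.139, -1.132, -1.542]
force: [-0.2, -1.2, -0.6]
width: 0.064
gripper_force: 25.0
```

Request:
{"name": "servo_tool", "arguments": {
  "targets": [
    {"angular":[0,0,0],"xyz":[-0.2,0,0.1],"claw":5.5},
    {"angular":[0,0,0],"xyz":[-0.1,0,0.05],"claw":5.5},
    {"angular":[0,0,0],"xyz":[0,0,0],"claw":5.5},
    {"angular":[0,0,0],"xyz":[0,0,0],"claw":7.5},
    {"angular":[0,0,0],"xyz":[0,0,0],"claw":8.7},
    {"angular":[0,0,0],"xyz":[0,0,0],"claw":8.7},
    {"angular":[0,0,0],"xyz":[0,0,0],"claw":8.7},
    {"angular":[0,-8.1,0],"xyz":[0,0,0],"claw":8.7},
    {"angular":[0,-8.1,0],"xyz":[0,0,0],"claw":8.7},
    {"angular":[0,-8.1,0],"xyz":[0,0,0],"claw":8.7},
    {"angular":[0,-8.1,0],"xyz":[0,0,0],"claw":8.7},
    {"angular":[0,-8.1,0],"xyz":[0,0,0],"claw":8.7},
    {"angular":[0,-8.1,0],"xyz":[0,0,0],"claw":8.7},
    {"angular":[0,-8.1,0],"xyz":[0,0,0],"claw":8.7},
    {"angular":[0,-8.1,0],"xyz":[0,0,0],"claw":8.7},
    {"angular":[0,0,0],"xyz":[0,0,-4],"claw":8.7},
    {"angular":[0,0,0],"xyz":[0,0,-4],"claw":8.7},
    {"angular":[0,0,0],"xyz":[0,0,-4],"claw":8.7},
    {"angular":[0,0,0],"xyz":[0,0,0],"claw":8.7}
  ]
}}

```text
t: 31.7
eef_pos: [0.5841, 0.0335, 0.1574]
ee_rot: [-3.134, -0.012, -1.54]
force: [-0.5, 0.4, -0.8]
width: 0.0868
gripper_force: 0.0
```

Request:
{"name": "servo_tool", "arguments": {
  "targets": [
    {"angular":[0,0,0],"xyz":[-4,2,0],"claw":8.7},
    {"angular":[0,0,0],"xyz":[-4,2,0],"claw":8.7},
    {"angular":[0,0,0],"xyz":[-4,2,0],"claw":8.7},
    {"angular":[0,0,0],"xyz":[-4,2,0],"claw":8.7},
    {"angular":[0,0,0],"xyz":[0,0,0],"claw":8.7},
    {"angular":[0,0,0],"xyz":[0,0,0],"claw":8.7}
  ]
}}

```text
t: 32.3
eef_pos: [0.4954, 0.1913, 0.1491]
ee_rot: [3.139, -0.014, -1.538]
force: [0.3, -0.3, 0.1]
width: 0.0873
gripper_force: 0.0
```

```bash
python3 - <<'E'
from h import *
f=grab("top");box=(0.3,0.75,-0.5,0.6)
print("ply",blobs(f,.02,*PLY,box,amax=4500),cur()[0],monitor.get_state()["t"])
cv2.imwrite("pics/t6.png",ortho(f,.023,.45,.72,-.2,.45,1200))
E
```

```text
ply [(0.3724, 0.527, 71, 55, np.float32(-76.4)), (0.5347, 0.3843, 64, 52, np.float32(3.1))] [0.49580536 0.19052278 0.14899402] 32.35
```

View pics/t6.png

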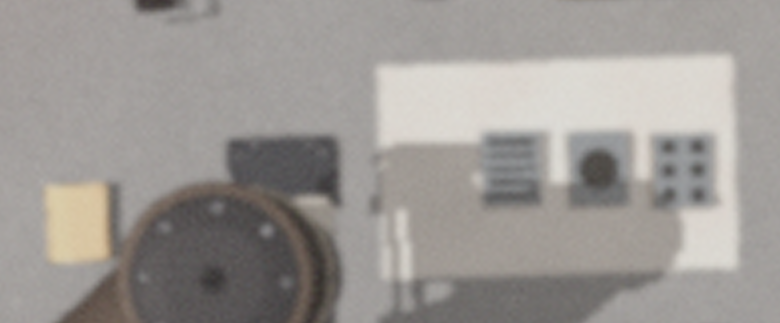

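Bars (513,168), disc (598,168) and dots (682,170) are all face up in a row. The last block sits at (78,222).

```bash
python3 - <<'E'
from h import *
plan([((.5353,.3723,.10),Rdown(-86.9)),((.5353,.3723,.026),Rdown(-86.9))])
E
```

```text
1 x ang [ 0.15 -0.83 -1.32]; 5 x xyz [-3.59 -0.99  0.98]
2 x xyz [-0.  -0.   3.7]
```

Request:
{"name": "servo_tool", "arguments": {
  "targets": [
    {"angular":[0.1,-0.8,-1.3],"xyz":[0,0,0],"claw":8.7},
    {"angular":[0,0,0],"xyz":[-3.6,-1,1],"claw":8.7},
    {"angular":[0,0,0],"xyz":[-3.6,-1,1],"claw":8.7},
    {"angular":[0,0,0],"xyz":[-3.6,-1,1],"claw":8.7},
    {"angular":[0,0,0],"xyz":[-3.6,-1,1],"claw":8.7},
    {"angular":[0,0,0],"xyz":[-3.6,-1,0.9],"claw":8.7},
    {"angular":[0,0,0],"xyz":[0,0,0],"claw":8.7},
    {"angular":[0,0,0],"xyz":[0,0,0],"claw":8.7}
  ]
}}

```text
t: 33.15
eef_pos: [0.537, 0.3718, 0.0988]
ee_rot: [3.14, -0.002, -1.519]
force: [0.4, 0.3, 0.0]
width: 0.0869
gripper_force: 0.0
```

```bash
python3 - <<'E'
from h import *
plan([((.5353,.3723,.026),Rdown(-86.9))])
E
```

```text
2 x xyz [-0.03  0.08  3.64]
```

Request:
{"name": "servo_tool", "arguments": {
  "targets": [
    {"angular":[0,0,0],"xyz":[0,0.1,3.65],"claw":8.7},
    {"angular":[0,0,0],"xyz":[0,0,3.65],"claw":8.7},
    {"angular":[0,0,0],"xyz":[0,0,0],"claw":8.7},
    {"angular":[0,0,0],"xyz":[0,0,0],"claw":5.5},
    {"angular":[0,0,0],"xyz":[0,0,0],"claw":5.5},
    {"angular":[0,0,0],"xyz":[0,0,0],"claw":5.5},
    {"angular":[0,0,0],"xyz":[0,0,0],"claw":5.5},
    {"angular":[0,0,0],"xyz":[0,0,0],"claw":5.5},
    {"angular":[0,0,0],"xyz":[0,0,-4],"claw":5.5},
    {"angular":[0,0,0],"xyz":[0,0,-4],"claw":5.5},
    {"angular":[0,0,0],"xyz":[0,0,-4],"claw":5.5},
    {"angular":[0,0,0],"xyz":[0,0,-2],"claw":5.5},
    {"angular":[0,0,0],"xyz":[0,0,0],"claw":5.5},
    {"angular":[0,0,0],"xyz":[0,0,0],"claw":5.5}
  ],
  "force": 25
}}

```text
t: 34.55
eef_pos: [0.5353, 0.3728, 0.1675]
ee_rot: [3.141, 0.001, -1.518]
force: [-0.8, -0.1, -1.0]
width: 0.0636
gripper_force: 25.0
```

```bash
python3 - <<'E'
from h import *
plan([((.580,.105,.167),Rdown(-88.2))])
E
```

```text
1 x ang [0.01 0.04 1.22]; 6 x xyz [ 4.48 -0.6   0.01]
```

Request:
{"name": "servo_tool", "arguments": {
  "targets": [
    {"angular":[0,0,1.2],"xyz":[0,0,0],"claw":5.5},
    {"angular":[0,0,0],"xyz":[4.5,-0.6,0],"claw":5.5},
    {"angular":[0,0,0],"xyz":[4.5,-0.6,0],"claw":5.5},
    {"angular":[0,0,0],"xyz":[4.5,-0.6,0],"claw":5.5},
    {"angular":[0,0,0],"xyz":[4.5,-0.6,0],"claw":5.5},
    {"angular":[0,0,0],"xyz":[4.5,-0.6,0],"claw":5.5},
    {"angular":[0,0,0],"xyz":[4.4,-0.6,0],"claw":5.5},
    {"angular":[0,0,0],"xyz":[0,0,0],"claw":5.5}
  ]
}}

```text
t: 35.35
eef_pos: [0.5795, 0.1003, 0.1658]
ee_rot: [3.138, -0.002, -1.544]
force: [0.8, 0.3, -1.7]
width: 0.064
gripper_force: 25.0
```

Request:
{"name": "servo_tool", "arguments": {
  "targets": [
    {"angular":[0,7.8,0],"xyz":[0,0,0],"claw":5.5},
    {"angular":[0,7.8,0],"xyz":[0,0,0],"claw":5.5},
    {"angular":[0,7.8,0],"xyz":[0,0,0],"claw":5.5},
    {"angular":[0,7.8,0],"xyz":[0,0,0],"claw":5.5},
    {"angular":[0,7.8,0],"xyz":[0,0,0],"claw":5.5},
    {"angular":[0,7.8,0],"xyz":[0,0,0],"claw":5.5},
    {"angular":[0,7.8,0],"xyz":[0,0,0],"claw":5.5},
    {"angular":[0,7.8,0],"xyz":[0,0,0],"claw":5.5},
    {"angular":[0,7.8,0],"xyz":[0,0,0],"claw":5.5},
    {"angular":[0,7.8,0],"xyz":[0,0,0],"claw":5.5},
    {"angular":[0,0,0],"xyz":[0,0,0],"claw":5.5},
    {"angular":[0,0,0],"xyz":[0,0,0],"claw":5.5},
    {"angular":[0,0,0],"xyz":[0,0,0],"claw":5.5}
  ]
}}

```text
t: 36.65
eef_pos: [0.5804, 0.1051, 0.1679]
ee_rot: [-3.136, -1.357, -1.545]
force: [-0.2, 0.3, -0.4]
width: 0.0636
gripper_force: 25.0
```

```bash
python3 - <<'E'
from h import *
plan([((.58,.105,.047),Rdown(-88.2,78))]); print(cur()[0],monitor.get_state()["q"])
E
```

```text
3 x xyz [-3.94  0.01  0.84]
[0.58037758 0.10514584 0.16788126] [ 0.87294574  0.78018971 -0.40699986  0.71190162 -1.64684716 -1.31916868]
```

Request:
{"name": "servo_tool", "arguments": {
  "targets": [
    {"angular":[0,0,0],"xyz":[-3.9,0,0.85],"claw":5.5},
    {"angular":[0,0,0],"xyz":[-3.9,0,0.85],"claw":5.5},
    {"angular":[0,0,0],"xyz":[-2.5,0,0.55],"claw":5.5},
    {"angular":[0,0,0],"xyz":[-1,0,0.22],"claw":5.5},
    {"angular":[0,0,0],"xyz":[-0.4,0,0.1],"claw":5.5},
    {"angular":[0,0,0],"xyz":[-0.2,0,0.04],"claw":5.5},
    {"angular":[0,0,0],"xyz":[0,0,0],"claw":5.5},
    {"angular":[0,0,0],"xyz":[0,0,0],"claw":5.5}
  ]
}}

```text
t: 37.45
eef_pos: [0.5805, 0.1046, 0.0467]
ee_rot: [-3.136, -1.36, -1.544]
force: [0.4, 0.1, 0.8]
width: 0.0636
gripper_force: 25.0
```

Request:
{"name": "servo_tool", "arguments": {
  "targets": [
    {"angular":[0,0,0],"xyz":[-0.1,0,0.02],"claw":5.5},
    {"angular":[0,0,0],"xyz":[0,0,0],"claw":5.5},
    {"angular":[0,0,0],"xyz":[0,0,0],"claw":7},
    {"angular":[0,0,0],"xyz":[0,0,0],"claw":8},
    {"angular":[0,0,0],"xyz":[0,0,0],"claw":8.7},
    {"angular":[0,0,0],"xyz":[0,0,0],"claw":8.7},
    {"angular":[0,0,0],"xyz":[0,0,0],"claw":8.7}
  ]
}}

```text
t: 38.15
eef_pos: [0.5801, 0.1042, 0.0443]
ee_rot: [3.139, -1.362, -1.537]
force: [-0.9, -0.0, -0.0]
width: 0.0864
gripper_force: 0.0
```

Request:
{"name": "servo_tool", "arguments": {
  "targets": [
    {"angular":[0,-7.8,0],"xyz":[0,0,0.1],"claw":8.7},
    {"angular":[0,-7.8,0],"xyz":[0,0,0.1],"claw":8.7},
    {"angular":[0,-7.8,0],"xyz":[0,0,0.1],"claw":8.7},
    {"angular":[0,-7.8,0],"xyz":[0,0,0],"claw":8.7},
    {"angular":[0,-7.8,0],"xyz":[0,0,0],"claw":8.7},
    {"angular":[0,-7.8,0],"xyz":[0,0,0],"claw":8.7},
    {"angular":[0,-7.8,0],"xyz":[0,0,0],"claw":8.7},
    {"angular":[0,-7.8,0],"xyz":[0.2,0,0],"claw":8.7},
    {"angular":[0,-7.8,0],"xyz":[0.4,0,0],"claw":8.7},
    {"angular":[0,-7.8,0],"xyz":[0.4,0,0],"claw":8.7},
    {"angular":[0,0,0],"xyz":[0,0,0],"claw":8.7},
    {"angular":[0,0,0],"xyz":[0,0,0],"claw":5.5},
    {"angular":[0,0,0],"xyz":[0,0,0],"claw":5.5},
    {"angular":[0,0,0],"xyz":[0,0,0],"claw":5.5},
    {"angular":[0,0,0],"xyz":[0,0,0],"claw":5.5},
    {"angular":[0,0,0],"xyz":[0,0,0],"claw":5.5}
  ]
}}

```text
t: 39.75
eef_pos: [0.5802, 0.0924, 0.0454]
ee_rot: [3.14, -0.001, -1.538]
force: [0.1, 0.0, -0.1]
width: 0.0637
gripper_force: 25.0
```

Request:
{"name": "servo_tool", "arguments": {
  "targets": [
    {"angular":[0,0,0],"xyz":[-0.4,0,-2.2],"claw":5.5},
    {"angular":[0,0,0],"xyz":[-0.4,-0.1,-2.2],"claw":5.5},
    {"angular":[0,8.1,0],"xyz":[0,0,0],"claw":5.5},
    {"angular":[0,8.1,0],"xyz":[0,0,0],"claw":5.5},
    {"angular":[0,8.1,0],"xyz":[0,0,0],"claw":5.5},
    {"angular":[0,8.1,0],"xyz":[0,0,0],"claw":5.5},
    {"angular":[0,8.1,0],"xyz":[0,0,0],"claw":5.5},
    {"angular":[0,8.1,0],"xyz":[0,0,0],"claw":5.5},
    {"angular":[0,8.1,0],"xyz":[0,0,0],"claw":5.5},
    {"angular":[0,7.5,0],"xyz":[0,0,0],"claw":5.5},
    {"angular":[0,0,0],"xyz":[-2,0,0.94],"claw":5.5},
    {"angular":[0,0,0],"xyz":[-2,0,0.94],"claw":5.5},
    {"angular":[0,0,0],"xyz":[-0.8,0,0.37],"claw":5.5},
    {"angular":[0,0,0],"xyz":[-0.2,0,0.09],"claw":5.5},
    {"angular":[0,0,0],"xyz":[0,0,0],"claw":5.5},
    {"angular":[0,0,0],"xyz":[0,0,0],"claw":5.5}
  ]
}}

```text
t: 41.35
eef_pos: [0.5816, 0.1008, 0.0356]
ee_rot: [-3.14, -1.12, -1.541]
force: [0.1, 0.6, -0.8]
width: 0.0637
gripper_force: 25.0
```

Request:
{"name": "servo_tool", "arguments": {
  "targets": [
    {"angular":[0,0,0],"xyz":[-0.2,0,0.1],"claw":5.5},
    {"angular":[0,0,0],"xyz":[-0.1,0,0.05],"claw":5.5},
    {"angular":[0,0,0],"xyz":[0,0,0],"claw":5.5},
    {"angular":[0,0,0],"xyz":[0,0,0],"claw":7.5},
    {"angular":[0,0,0],"xyz":[0,0,0],"claw":8.7},
    {"angular":[0,0,0],"xyz":[0,0,0],"claw":8.7},
    {"angular":[0,0,0],"xyz":[0,0,0],"claw":8.7},
    {"angular":[0,-8.1,0],"xyz":[0,0,0],"claw":8.7},
    {"angular":[0,-8.1,0],"xyz":[0,0,0],"claw":8.7},
    {"angular":[0,-8.1,0],"xyz":[0,0,0],"claw":8.7},
    {"angular":[0,-8.1,0],"xyz":[0,0,0],"claw":8.7},
    {"angular":[0,-8.1,0],"xyz":[0,0,0],"claw":8.7},
    {"angular":[0,-8.1,0],"xyz":[0,0,0],"claw":8.7},
    {"angular":[0,-8.1,0],"xyz":[0,0,0],"claw":8.7},
    {"angular":[0,-8.1,0],"xyz":[0,0,0],"claw":8.7},
    {"angular":[0,0,0],"xyz":[0,0,-4],"claw":8.7},
    {"angular":[0,0,0],"xyz":[0,0,-4],"claw":8.7},
    {"angular":[0,0,0],"xyz":[0,0,-4],"claw":8.7},
    {"angular":[0,0,0],"xyz":[0,0,-4],"claw":8.7}
  ]
}}

```text
t: 43.25
eef_pos: [0.5809, 0.0983, 0.1929]
ee_rot: [3.141, 0.01, -1.54]
force: [1.4, 0.2, -0.1]
width: 0.0874
gripper_force: 0.0
```

Request:
{"name": "servo_tool", "arguments": {
  "targets": [
    {"angular":[0,0,0],"xyz":[-4,2,-1],"claw":8.7},
    {"angular":[0,0,0],"xyz":[-4,2,-1],"claw":8.7},
    {"angular":[0,0,0],"xyz":[-4,2,-1],"claw":8.7},
    {"angular":[0,0,0],"xyz":[-4,2,-1],"claw":8.7},
    {"angular":[0,0,0],"xyz":[-4,0,-1],"claw":8.7},
    {"angular":[0,0,0],"xyz":[-4,0,-1],"claw":8.7},
    {"angular":[0,0,0],"xyz":[0,0,0],"claw":8.7},
    {"angular":[0,0,0],"xyz":[0,0,0],"claw":8.7}
  ]
}}

```text
t: 44.05
eef_pos: [0.4933, 0.3362, 0.2534]
ee_rot: [3.141, 0.01, -1.538]
force: [0.1, -0.9, -1.2]
width: 0.087
gripper_force: 0.0
```

```bash
python3 - <<'E'
from h import *
f=grab("top","t7");g=grab("scene","s7")
a=ortho(f,.023,.42,.72,-.28,.22,1100);print(a.shape)
# light crops
b=cv2.resize(f["color"][150:250,330:450],(360,300),interpolation=cv2.INTER_CUBIC)
c=cv2.resize(g["color"][110:210,120:200],(240,300),interpolation=cv2.INTER_CUBIC)
o=np.zeros((640,800,3),np.uint8);o=np.zeros((600,800,3),np.uint8)
a=cv2.resize(a,(500,300));o[:300,:500]=a;o[300:,:360]=b;o[300:,400:640]=c
cv2.imwrite("pics/m7.png",o)
print(monitor.get_state()["t"],cur()[0])
E
```

```text
(330, 550, 3)
44.15 [0.493461   0.3347441  0.25322481]
```

View pics/m7.png

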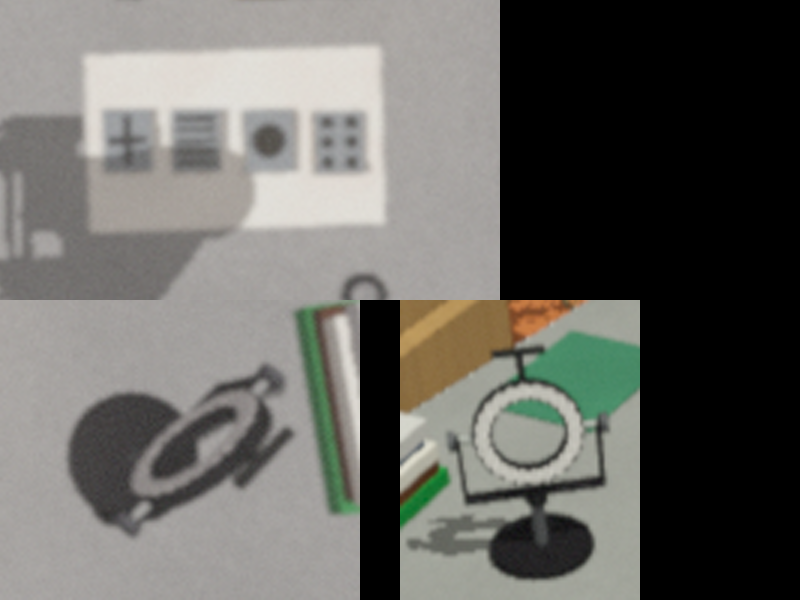

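All four motifs (cross, bars, disc, dots) are face up on the board in the crop's upper left. For the light, the top crop shows yoke knobs at (268,380) and (130,522) and bar ends at (290,433) and (240,485). I triangulate those with the side view.

```bash
cat >> h.py <<'E'
def tri(f,a,g,b):
    c1,d1=ray(f,[a]);c2,d2=ray(g,[b]);d1=d1[0];d2=d2[0]
    s=np.linalg.lstsq(np.c_[d1,-d2],c2-c1,rcond=None)[0]
    A=c1+s[0]*d1;B=c2+s[1]*d2;return (A+B)/2,np.linalg.norm(A-B)
T=lambda u,v:(330+u/3,150+(v-300)/3); S=lambda u,v:(120+(u-400)/3,110+(v-300)/3)
E
python3 - <<'E'
from h import *
f=grab("top");g=grab("scene")
# knobs: scene left knob = which? triangulate both
def rep(n,x): print(n,np.round(x[0],4),round(x[1],4))
rep("k1",tri(f,T(268,380),g,S(453,440)));rep("k2",tri(f,T(130,522),g,S(603,423)))
rep("head",tri(f,T(199,451),g,S(528,431.5)))
rep("b1",tri(f,T(290,433),g,S(493,354)));rep("b2",tri(f,T(240,485),g,S(543,349)))
rep("bar",tri(f,T(265,459),g,S(518,351.5)))
print("foot",onz(f,[T(130,456)],.016),onz(g,[S(541,545)],.016))
# fit foot by ring at .016: dark pixels
o=ortho(f,.016,.4,.7,-.5,-.2);m=(cv2.cvtColor(o,cv2.COLOR_BGR2GRAY)<70).astype(np.uint8)
h=cv2.HoughCircles(cv2.GaussianBlur(o[...,1],(5,5),1),cv2.HOUGH_GRADIENT,1,300,param1=60,param2=12,minRadius=70,maxRadius=80);print("hough",[(.7-v/1000,-.2-u/1000,r) for u,v,r in h[0]])
o=ortho(g,.016,.4,.7,-.5,-.2)
h=cv2.HoughCircles(cv2.GaussianBlur(o[...,1],(5,5),1),cv2.HOUGH_GRADIENT,1,300,param1=60,param2=12,minRadius=70,maxRadius=80);print("hough",[(.7-v/1000,-.2-u/1000,r) for u,v,r in h[0]])
E
```

```text
k1 [ 0.6219 -0.4371  0.1973] 0.0021
k2 [ 0.481  -0.2948  0.1954] 0.0029
head [ 0.5515 -0.3666  0.1957] 0.0013
b1 [ 0.5626 -0.4021  0.3104] 0.0001
b2 [ 0.5164 -0.3561  0.3094] 0.0007
bar [ 0.5395 -0.3792  0.3098] 0.0002
foot [[ 0.55262395 -0.35867952  0.016     ]] [[ 0.56475735 -0.35631399  0.016     ]]
hough [(np.float32(0.5525), np.float32(-0.3585), np.float32(72.7))]
hough [(np.float32(0.5685), np.float32(-0.35549998), np.float32(75.0))]
```

```bash
python3 - <<'E'
from h import *
plan([((.493,.335,.38),Rdown(-45)),((.525,-.365,.38),Rdown(-45)),((.5254,-.365,.317),Rdown(-45))])
E
```

```text
6 x ang [-0.03  0.09 -7.21]; 3 x xyz [-0.03  0.   -4.22]
16 x xyz [3.24 2.95 0.  ]
2 x xyz [ 0.01 -0.01  3.15]
```

Request:
{"name": "servo_tool", "arguments": {
  "targets": [
    {"angular":[0,0.1,-7.2],"xyz":[0,0,0],"claw":6},
    {"angular":[0,0.1,-7.2],"xyz":[0,0,0],"claw":6},
    {"angular":[0,0.1,-7.2],"xyz":[0,0,0],"claw":6},
    {"angular":[0,0.1,-7.2],"xyz":[0,0,0],"claw":6},
    {"angular":[0,0.1,-7.2],"xyz":[0,0,0],"claw":6},
    {"angular":[0,0.1,-7.2],"xyz":[0,0,0],"claw":6},
    {"angular":[0,0,0],"xyz":[0,0,-4.2],"claw":6},
    {"angular":[0,0,0],"xyz":[0,0,-4.2],"claw":6},
    {"angular":[0,0,0],"xyz":[0,0,-4.2],"claw":6},
    {"angular":[0,0,0],"xyz":[3.24,2.95,0],"claw":6},
    {"angular":[0,0,0],"xyz":[3.24,2.95,0],"claw":6},
    {"angular":[0,0,0],"xyz":[3.24,2.95,0],"claw":6},
    {"angular":[0,0,0],"xyz":[3.24,2.95,0],"claw":6},
    {"angular":[0,0,0],"xyz":[3.24,2.95,0],"claw":6},
    {"angular":[0,0,0],"xyz":[3.24,2.95,0],"claw":6},
    {"angular":[0,0,0],"xyz":[3.24,2.95,0],"claw":6},
    {"angular":[0,0,0],"xyz":[3.24,2.95,0],"claw":6}
  ],
  "force": 15
}}

```text
t: 45.95
eef_pos: [0.5091, -0.0173, 0.3798]
ee_rot: [-3.138, -0.002, -0.786]
force: [1.2, -0.7, -1.3]
width: 0.0602
gripper_force: 0.0
```

Request:
{"name": "servo_tool", "arguments": {
  "targets": [
    {"angular":[0,0,0],"xyz":[3.24,2.95,0],"claw":6},
    {"angular":[0,0,0],"xyz":[3.24,2.95,0],"claw":6},
    {"angular":[0,0,0],"xyz":[3.24,2.95,0],"claw":6},
    {"angular":[0,0,0],"xyz":[3.24,2.95,0],"claw":6},
    {"angular":[0,0,0],"xyz":[3.24,2.95,0],"claw":6},
    {"angular":[0,0,0],"xyz":[3.24,2.95,0],"claw":6},
    {"angular":[0,0,0],"xyz":[3.24,2.95,0],"claw":6},
    {"angular":[0,0,0],"xyz":[3.24,2.95,0],"claw":6},
    {"angular":[0,0,0],"xyz":[0,0,0],"claw":6},
    {"angular":[0,0,0],"xyz":[0,0,0],"claw":6},
    {"angular":[0,0,0],"xyz":[0,0,0],"claw":6}
  ]
}}

```text
t: 47.05
eef_pos: [0.5259, -0.3648, 0.3793]
ee_rot: [-3.139, -0.002, -0.786]
force: [-0.1, 0.7, -0.4]
width: 0.06
gripper_force: 0.0
```

```bash
python3 - <<'E'
from h import *
print(monitor.get_state()["ee_rot"])
plan([((.5254,-.365,.317),Rdown(-45))])
g=grab("scene")
for n,X in(("grip pt",(.5254,-.365,.31)),("tcp",cur()[0])): print(n,proj(g,[X]))
f=grab("top");cv2.imwrite("pics/s8.png",np.hstack([cv2.resize(g["color"][80:200,110:230],(400,400),interpolation=cv2.INTER_CUBIC),cv2.resize(f["color"][150:250,340:440],(400,400),interpolation=cv2.INTER_CUBIC)]))
E
```

```text
[-3.13851483e+00 -1.57620054e-03 -7.85681648e-01]
2 x xyz [-0.01  0.03  3.11]
grip pt [[164.37248474 126.54487929]]
tcp [[162.62254597 110.74796273]]
```

View pics/s8.png

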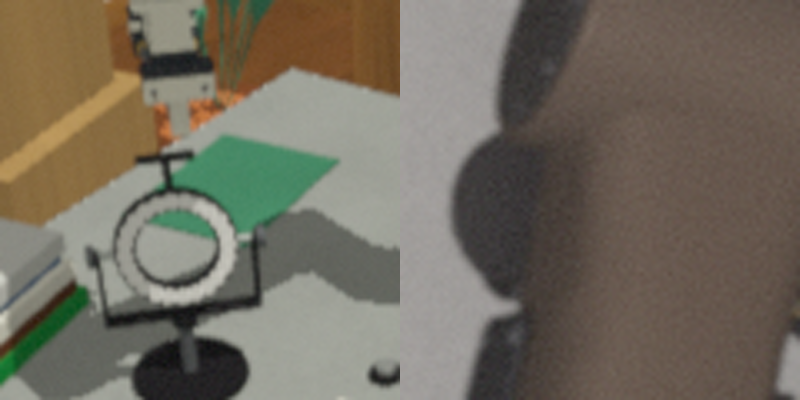

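The fingers are at (180,115), straight above the right half of the grip bar at (181,155) and clear of the stem. I descend and grip.

Request:
{"name": "servo_tool", "arguments": {
  "targets": [
    {"angular":[0,0,0],"xyz":[0,0,3],"claw":6},
    {"angular":[0,0,0],"xyz":[0,0,2.2],"claw":6},
    {"angular":[0,0,0],"xyz":[0,0,1],"claw":6},
    {"angular":[0,0,0],"xyz":[0,0,0],"claw":6},
    {"angular":[0,0,0],"xyz":[0,0,0],"claw":0.8},
    {"angular":[0,0,0],"xyz":[0,0,0],"claw":0.8},
    {"angular":[0,0,0],"xyz":[0,0,0],"claw":0.8},
    {"angular":[0,0,0],"xyz":[0,0,0],"claw":0.8},
    {"angular":[0,0,0],"xyz":[0,0,0],"claw":0.8},
    {"angular":[0,0,0],"xyz":[0,0,0],"claw":0.8},
    {"angular":[0,0,0],"xyz":[0,0,0],"claw":0.8}
  ]
}}

```text
t: 48.25
eef_pos: [0.5269, -0.3647, 0.3171]
ee_rot: [-3.138, -0.002, -0.785]
force: [1.1, 0.4, -0.4]
width: 0.0112
gripper_force: 15.0
```

```bash
cat >> h.py <<'E'
def grip(head,psi,tau,off,dz=.003):
    p,t=np.radians([psi,tau]);f=np.array([np.cos(p),np.sin(p),0]);a=np.array([-f[1],f[0],0]);z=np.array([0,0,1.])
    return np.array(head)+.115*(np.sin(t)*f+np.cos(t)*z)+off*a+dz*z
E
python3 - <<'E'
from h import *
p,R=cur();s=monitor.get_state();print(p,s["ee_rot"])
hd=np.array([.552,-.364,.2])
print("model now",grip(hd,45,-8.6,.02))
n=10;prev=grip(hd,45,-8.6,.02);Rp=Rdown(-45)
for k in range(1,n+1):
    ps=45+40*k/n;ta=-8.6+38*k/n;q=grip(hd,ps,ta,.02)
    print(k,np.round(Rp.inv().apply(q-prev)*100,2));prev=q;Rp=Rdown(ps-90)
print(prev)
E
```

```text
[ 0.52685783 -0.36466799  0.31710315] [-3.13823233e+00 -1.68577136e-03 -7.85008953e-01]
model now [ 0.52569806 -0.36201767  0.31670698]
1 [ 0.07 -0.62 -0.09]
2 [ 0.02 -0.62 -0.04]
3 [-0.03 -0.62  0.01]
4 [-0.09 -0.62  0.06]
5 [-0.14 -0.61  0.11]
6 [-0.19 -0.6   0.16]
7 [-0.24 -0.58  0.21]
8 [-0.29 -0.57  0.26]
9 [-0.34 -0.55  0.31]
10 [-0.39 -0.52  0.35]
[ 0.53699639 -0.30601778  0.30318959]
```

Request:
{"name": "servo_tool", "arguments": {
  "targets": [
    {"angular":[0,0,-4],"xyz":[0.07,-0.62,-0.09],"claw":0.8},
    {"angular":[0,0,-4],"xyz":[0.02,-0.62,-0.04],"claw":0.8},
    {"angular":[0,0,-4],"xyz":[-0.03,-0.62,0.01],"claw":0.8},
    {"angular":[0,0,-4],"xyz":[-0.09,-0.62,0.06],"claw":0.8},
    {"angular":[0,0,-4],"xyz":[-0.14,-0.61,0.11],"claw":0.8},
    {"angular":[0,0,-4],"xyz":[-0.19,-0.6,0.16],"claw":0.8},
    {"angular":[0,0,-4],"xyz":[-0.24,-0.58,0.21],"claw":0.8},
    {"angular":[0,0,-4],"xyz":[-0.29,-0.57,0.26],"claw":0.8},
    {"angular":[0,0,-4],"xyz":[-0.34,-0.55,0.31],"claw":0.8},
    {"angular":[0,0,-4],"xyz":[-0.39,-0.52,0.35],"claw":0.8},
    {"angular":[0,0,0],"xyz":[0,0,0],"claw":0.8},
    {"angular":[0,0,0],"xyz":[0,0,0],"claw":0.8}
  ]
}}

```text
t: 49.45
eef_pos: [0.5386, -0.3088, 0.3044]
ee_rot: [-3.14, -0.004, -0.088]
force: [2.0, 1.3, 1.9]
width: 0.0116
gripper_force: 15.1
```

```bash
python3 - <<'E'
from h import *
s=monitor.get_state();print(s["eef_pos"],s["ee_rot"],s["width"],s["gripper_force"],s["moment"],s["t"])
g=grab("scene","s9");f=grab("top","t9")
cv2.imwrite("pics/s9b.png",cv2.resize(g["color"][80:220,110:250],(560,560),interpolation=cv2.INTER_CUBIC))
E
```

```text
[ 0.53860087 -0.30875894  0.30440827] [-3.14043862 -0.00435901 -0.08834513] 0.011562329581646559 15.066756159067154 [ 0.47948428 -0.86346171  0.17017549] 49.45
```

Request:
{"name": "servo_tool", "arguments": {
  "targets": [
    {"angular":[0,0,0],"xyz":[0,0,0],"claw":3},
    {"angular":[0,0,0],"xyz":[0,0,0],"claw":5},
    {"angular":[0,0,0],"xyz":[0,0,0],"claw":6},
    {"angular":[0,0,0],"xyz":[0,0,0],"claw":6},
    {"angular":[0,0,0],"xyz":[0,0,-4],"claw":6},
    {"angular":[0,0,0],"xyz":[0,0,-4],"claw":6},
    {"angular":[0,0,0],"xyz":[-0.8,-4.4,0],"claw":6},
    {"angular":[0,0,0],"xyz":[-0.8,-4.4,0],"claw":6},
    {"angular":[0,0,0],"xyz":[-0.8,-4.4,0],"claw":6},
    {"angular":[0,0,0],"xyz":[-0.8,-4.4,0],"claw":6},
    {"angular":[0,0,0],"xyz":[-0.8,-4.4,0],"claw":6},
    {"angular":[0,0,0],"xyz":[-0.8,-4.4,0],"claw":6},
    {"angular":[0,0,0],"xyz":[-0.8,-4.4,0],"claw":6},
    {"angular":[0,0,0],"xyz":[-0.8,-4.4,0],"claw":6},
    {"angular":[0,0,0],"xyz":[0,0,0],"claw":6},
    {"angular":[0,0,0],"xyz":[0,0,0],"claw":6}
  ]
}}

```text
t: 51.15
eef_pos: [0.5043, 0.0483, 0.3842]
ee_rot: [-3.141, -0.003, -0.084]
force: [1.4, 0.2, 0.2]
width: 0.0598
gripper_force: 0.0
```

```bash
python3 - <<'E'
from h import *
g=grab("scene","s10");f=grab("top","t10")
o=np.zeros((600,800,3),np.uint8)
o[:400,:400]=cv2.resize(g["color"][110:210,110:210],(400,400),interpolation=cv2.INTER_CUBIC)
o[:400,400:]=cv2.resize(f["color"][150:250,340:440],(400,400),interpolation=cv2.INTER_CUBIC)
o[400:600,:300]=cv2.resize(f["color"][160:260,220:370],(300,200)) 
# predictions
hd=np.array([.552,-.364,.2])
bar=grip(hd,85.1,29.4,0,0);print("pred bar scene",(proj(g,[bar,hd])-[110,110])*4,"top",(proj(f,[bar,hd])-[340,150])*4+[400,0])
sw=f["color"][215:260,285:335]; o[400:600,300:522]=cv2.resize(sw,(222,200),interpolation=cv2.INTER_CUBIC)
gs=proj(g,[(.425,-.145,.02)])[0];print(gs);x,y=map(int,gs);o[400:600,530:750]=cv2.resize(g["color"][y-25:y+25,x-27:x+28],(220,200),interpolation=cv2.INTER_CUBIC);print(x-27,y-25)
cv2.imwrite("pics/m10.png",o)
E
```

```text
pred bar scene [[244.96669429 102.39538141]
 [212.5426522  172.86159649]] top [[601.17437053 186.80433923]
 [624.9449958  199.98908587]]
[225.99405391 189.00380737]
198 164
```

View pics/m10.png

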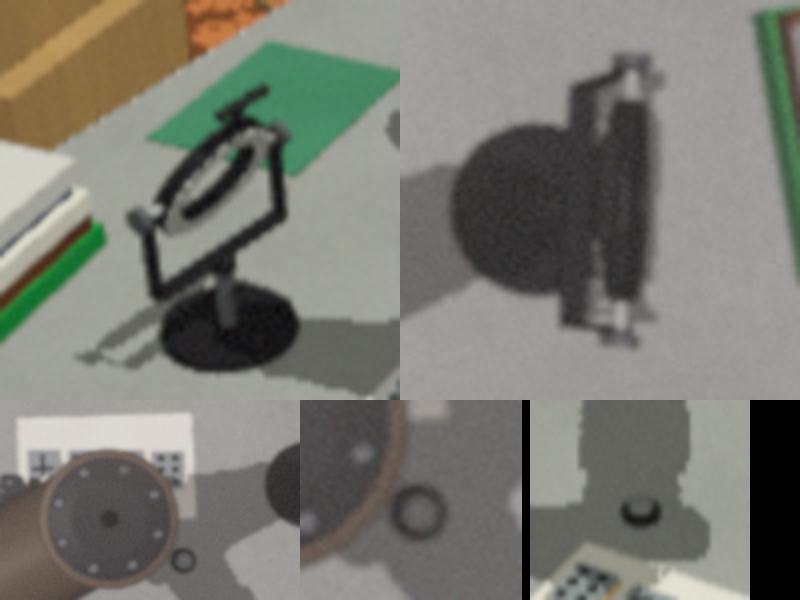

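In the scene crop the bar ends are at (218,115) and (268,92) and the knobs at (145,217) and (280,132). In the top crop the knobs are at (632,66) and (620,336). All are close to the predicted positions. Next I compute the aim and the switch position: top crop (419,512), scene crop (641,505).

```bash
python3 - <<'E'
from h import *
from scipy.optimize import least_squares
g=grab("scene");f=grab("top")
t=lambda u,v:(340+(u-400)/4,150+v/4); s=lambda u,v:(110+u/4,110+v/4)
k1=tri(f,t(632,66),g,s(145,217));k2=tri(f,t(620,336),g,s(280,132));print(k1,k2)
d=k2[0]-k1[0];print("knob yaw facing",np.degrees(np.arctan2(d[1],d[0]))-90, np.linalg.norm(d),(k1[0]+k2[0])/2)
def model(P):
    x,y,ps,ta,w=P;hd=np.array([x,y,.2]);p=np.radians(ps);a=np.array([-np.sin(p),np.cos(p),0])
    b1,b2=grip(hd,ps,ta,-.035,0),grip(hd,ps,ta,.035,0)
    return np.r_[proj(g,[hd-a*w,hd+a*w,b1,b2]).ravel(),proj(f,[hd-a*w,hd+a*w]).ravel()]
obs=np.r_[s(145,217),s(280,132),s(218,115),s(268,92),t(632,66),t(620,336)]
r=least_squares(lambda P:model(P)-obs,[.552,-.364,85,29,.1]);print("fit",r.x,np.round(r.fun,1))
x,y=r.x[:2];b=np.array([.581,-.016]);D=b-[x,y]
print("want",np.degrees(np.arctan2(D[1],D[0])),np.degrees(np.arctan2(.197,np.hypot(*D))))
# switch
ut=(285+(419-300)*50/222,215+(512-400)*45/200);us=(198+(641-530)*55/220,164+(505-400)*50/200)
print("sw",tri(f,ut,g,us),onz(f,[ut],.02),onz(g,[us],.02))
E
```

```text
(array([ 0.65067959, -0.37067697,  0.19939855]), np.float64(0.0021988401873410937)) (array([ 0.45156462, -0.35591271,  0.20108282]), np.float64(0.0037479509203512612))
knob yaw facing 85.75931040228156 0.19966869970518472 [ 0.55112211 -0.36329484  0.20024068]
fit [ 0.55185528 -0.36418198 85.72342241 29.09645936  0.09979272] [-0.6 -0.2 -0.7  0.1  0.6  0.3  0.2 -1.1  0.  -0.1 -0.5  0. ]
want 85.21518671332969 29.415359780427764
sw (array([ 0.42352951, -0.1472245 ,  0.01154996]), np.float64(0.00022125012611665874)) [[ 0.42400688 -0.14559127  0.02      ]] [[ 0.43331755 -0.14106344  0.02      ]]
```

```bash
python3 - <<'E'
from h import *
p,R=cur()
plan([((.424,-.1465,.10),R)])
E
```

```text
8 x xyz [-0.8   2.49  3.55]
```

Request:
{"name": "servo_tool", "arguments": {
  "targets": [
    {"angular":[0,0,0],"xyz":[-0.8,2.49,3.55],"claw":0},
    {"angular":[0,0,0],"xyz":[-0.8,2.49,3.55],"claw":0},
    {"angular":[0,0,0],"xyz":[-0.8,2.49,3.55],"claw":0},
    {"angular":[0,0,0],"xyz":[-0.8,2.49,3.55],"claw":0},
    {"angular":[0,0,0],"xyz":[-0.8,2.49,3.55],"claw":0},
    {"angular":[0,0,0],"xyz":[-0.8,2.49,3.55],"claw":0},
    {"angular":[0,0,0],"xyz":[-0.8,2.49,3.55],"claw":0},
    {"angular":[0,0,0],"xyz":[-0.8,2.49,3.55],"claw":0},
    {"angular":[0,0,0],"xyz":[0,0,0],"claw":0},
    {"angular":[0,0,0],"xyz":[0,0,0],"claw":0},
    {"angular":[0,0,0],"xyz":[0,0,0],"claw":0}
  ]
}}

```text
t: 52.45
eef_pos: [0.4256, -0.1456, 0.1007]
ee_rot: [-3.14, -0.005, -0.088]
force: [-0.9, 0.6, -0.6]
width: 0.0004
gripper_force: 0.0
```

```bash
python3 - <<'E'
from h import *
print(cur()[0],monitor.get_state()["q"])
g=grab("scene");f=grab("top")
p,_=cur(); print("tip scene",proj(g,[p-[0,0,.022]]))
o=np.zeros((500,800,3),np.uint8)
o[:300,:500]=cv2.resize(ortho(f,.023,.42,.72,-.25,.25,1000),(500,300))
o[:300,500:800]=cv2.resize(g["color"][150:250,190:290],(300,300),interpolation=cv2.INTER_CUBIC)
o[300:500,:400]=cv2.resize(f["color"][150:250,320:520],(400,200))
o[300:500,400:800]=cv2.resize(g["color"][110:210,110:310],(400,200))
cv2.imwrite("pics/m11.png",o)
E
```

```text
[ 0.4256488  -0.14563716  0.10070778] [ 1.10705010e-01  1.45188449e-01 -6.69614324e-01 -1.19829659e-04
 -7.50668014e-01  1.37264129e+00]
tip scene [[225.60806873 177.88496655]]
```

View pics/m11.png

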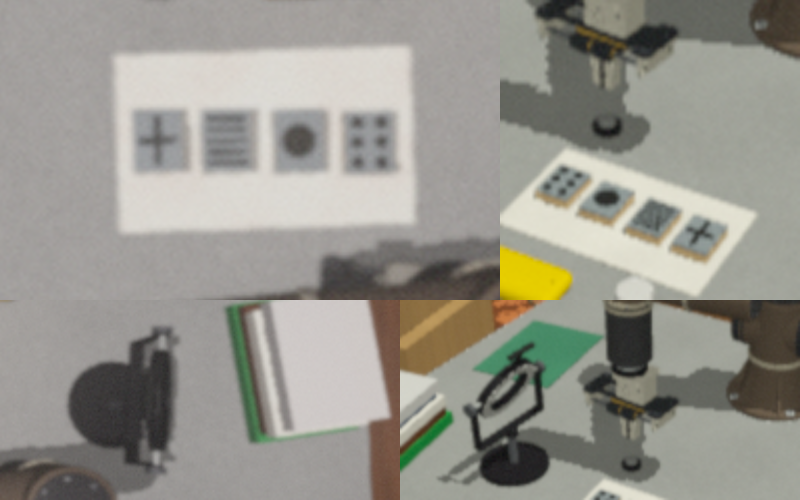

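All four blocks sit well on the board (top crop, rows 110-172), the light is aimed, and the fingertips hang above the button (605,125). I press gently.

Request:
{"name": "servo_tool", "arguments": {
  "targets": [
    {"angular":[0,0,0],"xyz":[-0.1,0.1,3],"claw":0},
    {"angular":[0,0,0],"xyz":[0,0,1.8],"claw":0},
    {"angular":[0,0,0],"xyz":[0,0,0.3],"claw":0},
    {"angular":[0,0,0],"xyz":[0,0,0.3],"claw":0},
    {"angular":[0,0,0],"xyz":[0,0,0],"claw":0},
    {"angular":[0,0,0],"xyz":[0,0,0],"claw":0}
  ]
}}

```text
t: 53.15
eef_pos: [0.4244, -0.146, 0.0466]
ee_rot: [-3.14, -0.005, -0.086]
force: [0.2, -0.5, 0.5]
width: 0.0007
gripper_force: 0.0
```

Request:
{"name": "servo_tool", "arguments": {
  "targets": [
    {"angular":[0,0,0],"xyz":[0,0,0.3],"claw":0},
    {"angular":[0,0,0],"xyz":[0,0,0.3],"claw":0},
    {"angular":[0,0,0],"xyz":[0,0,0],"claw":0},
    {"angular":[0,0,0],"xyz":[0,0,0],"claw":0}
  ]
}}

```text
t: 53.55
eef_pos: [0.4245, -0.1461, 0.04]
ee_rot: [-3.14, -0.005, -0.087]
force: [1.6, 1.0, 3.1]
width: 0.0004
gripper_force: 1.5
```

Request:
{"name": "servo_tool", "arguments": {
  "targets": [
    {"angular":[0,0,0],"xyz":[0,0,0.2],"claw":0},
    {"angular":[0,0,0],"xyz":[0,0,0.2],"claw":0},
    {"angular":[0,0,0],"xyz":[0,0,0],"claw":0},
    {"angular":[0,0,0],"xyz":[0,0,0],"claw":0},
    {"angular":[0,0,0],"xyz":[0,0,0],"claw":0}
  ]
}}

```text
t: 54.05
eef_pos: [0.4246, -0.1462, 0.0376]
ee_rot: [-3.141, -0.005, -0.086]
force: [-6.0, 5.1, 33.2]
width: 0.0
gripper_force: 16.5
```

The switch bottomed out at 33 N. I lift off and retreat.

Request:
{"name": "servo_tool", "arguments": {
  "targets": [
    {"angular":[0,0,0],"xyz":[0,0,-0.5],"claw":0},
    {"angular":[0,0,0],"xyz":[0,0,-2],"claw":0},
    {"angular":[0,0,0],"xyz":[0,0,-4],"claw":0},
    {"angular":[0,0,0],"xyz":[0,0,-4],"claw":0},
    {"angular":[0,0,0],"xyz":[0,0,-4],"claw":0},
    {"angular":[0,0,0],"xyz":[0,0,0],"claw":0},
    {"angular":[0,0,0],"xyz":[0,0,0],"claw":0},
    {"angular":[0,0,0],"xyz":[0,0,0],"claw":0}
  ]
}}

```text
t: 54.85
eef_pos: [0.4219, -0.1463, 0.1796]
ee_rot: [-3.14, -0.001, -0.087]
force: [-0.7, -0.4, -0.2]
width: 0.0003
gripper_force: 0.0
```

```bash
python3 - <<'E'
from h import *
f=grab("top");o=ortho(f,.023,.48,.68,-.18,.15)
ref=cv2.imread("pics/m11.png")[40:240,100:430]
d=cv2.absdiff(cv2.GaussianBlur(o,(9,9),2),cv2.GaussianBlur(ref,(9,9),2)).max(2)
print("board change",d.max(),(d>40).sum(),monitor.get_state()["force"])
if (d>40).sum()<200: print(order.job_done())
E
```

```text
Traceback (most recent call last):
cv2.error: OpenCV(4.12.0) /io/opencv/modules/core/src/arithm.cpp:662: error: (-209:Sizes of input arguments do not match) The operation is neither 'array op array' (where arrays have the same size and the same number of channels), nor 'array op scalar', nor 'scalar op array' in function 'arithm_op'
```

```bash
python3 - <<'E'
from h import *
f=grab("top");o=cv2.resize(ortho(f,.023,.42,.72,-.25,.25,1000),(500,300))[40:240,100:430]
ref=cv2.imread("pics/m11.png")[40:240,100:430]
d=cv2.absdiff(cv2.GaussianBlur(o,(9,9),2),cv2.GaussianBlur(ref,(9,9),2)).max(2)
print("board change",d.max(),(d>40).sum())
if (d>40).sum()<200: print(order.job_done())
E
```

```text
board change 29 0
the job is handed in; nothing more can be done
None
```

The job is handed in at about 55 s: all four blocks lie face up side by side on the board, the ring light points at its middle to within about 1° by camera, and the switch was pressed right down and released; the roller, ink jar and pencil case were not touched.

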